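Service the paste-pot warming stand

TASK

The hot plate of the paste-pot warming stand has worked loose: first lift every pot off it by its handle and set it down gently, upright, on the wooden board beside. Then take the T-handled hex key from its block, push it fully home in each of the two socket screws before turning, tighten each clockwise until it stops, and put the key back in its block. Last, turn the brass thumbscrew clockwise until it bottoms, back it off a quarter of a turn, and leave everything else on the table where it is.

Things in the scene. Friction and masses are not known exactly. Their poses are not given: they have to be found in the camera images.
- stand: Fixed grey stand, 250 (x) x 340 (y) mm; origin on the table under its middle, x away from the robot at yaw 0. Dark hot plate (x -27 to +125 mm, top 55 mm high) carries the pots. Front deck (x -125 to -25, top 45 mm) has two 8-sided aluminium bosses (top 55 mm high, 37 mm bore) at x -75, y +100 and -100 mm, a recessed socket screw in each; brass thumbscrew midway between.
- pot1: Aluminium lidded pot, 84 mm diameter, 63 mm high, 0.25 to 0.5 kg; origin under its centre. Fixed arch handle over it: wooden bar 66 mm long (along its x) x 14 wide x 12 tall, bar centre 108 mm above the underside, on thin uprights at x +-31 mm, 40 mm free below the bar. One to three pots are present, on the hot plate; absent ones read None.
- pot2: Aluminium lidded pot, 84 mm diameter, 63 mm high, 0.25 to 0.5 kg; origin under its centre. Fixed arch handle over it: wooden bar 66 mm long (along its x) x 14 wide x 12 tall, bar centre 108 mm above the underside, on thin uprights at x +-31 mm, 40 mm free below the bar. One to three pots are present, on the hot plate; absent ones read None.
- pot3: Aluminium lidded pot, 84 mm diameter, 63 mm high, 0.25 to 0.5 kg; origin under its centre. Fixed arch handle over it: wooden bar 66 mm long (along its x) x 14 wide x 12 tall, bar centre 108 mm above the underside, on thin uprights at x +-31 mm, 40 mm free below the bar. One to three pots are present, on the hot plate; absent ones read None.
- board: Light wooden board fixed on the table to the left or right of the stand, 340 (its x) x 160 (its y) x 12 mm thick; origin under its centre. The pots are to stand on it; all three fit in a row along its x, 115 mm apart.
- keyblock: Wooden block fixed on the table on the other side of the stand, 85 x 85 x 62 mm, with a 23 mm square hole 50 mm deep in the middle of its top (hole floor 12 mm above the table); origin under its centre. The hex key stands in it, and goes back in it.
- hexkey: T-handled hex key, 0.22 kg, standing loosely upright in the block at any yaw. Origin at the centre of the shank's tip, z up the shank. Shank: hexagon 17 mm across flats (last 3 mm: 14 mm), flats facing its +x and every 60 degrees. Black T bar 100 mm (along its x) x 16 wide x 18 tall, bar centre 120 mm above the tip.
- screw1_socket (a point): Centre of the hex socket's floor in the left cap screw (stand y +100 mm), 36 mm above the table, z up; turns with the screw. Socket 18 mm across flats, 16 mm deep, mouth 3 mm below the boss top; flats face its +x and every 60 degrees: the key enters at its yaw plus any multiple of 60 degrees (rotational play 0.1 rad each way). Fully home: key tip on the floor (within 3 mm).
- screw2_socket (a point): Centre of the hex socket's floor in the right cap screw (stand y -100 mm), 36 mm above the table, z up; turns with the screw. Socket 18 mm across flats, 16 mm deep, mouth 3 mm below the boss top; flats face its +x and every 60 degrees: the key enters at its yaw plus any multiple of 60 degrees (rotational play 0.1 rad each way). Fully home: key tip on the floor (within 3 mm).
- screw1 (a joint): Turn of the left cap screw, rad, growing clockwise seen from above (tightening); starts slack between 0.0 and 0.6, stops dead at 1.5 (tight: above 1.42). Stiff: about 0.1 N m of friction.
- screw2 (a joint): Turn of the right cap screw, rad, growing clockwise seen from above (tightening); starts slack between 0.0 and 0.6, stops dead at 1.5 (tight: above 1.42). Stiff: about 0.1 N m of friction.
- thumb_grip (a point): Middle of the brass thumbscrew's wing, on its axis, 92 mm above the table; wing 52 mm long (along the point's x) x 12 mm wide x 30 mm tall. The point turns with the thumbscrew.
- thumbscrew (a joint): Turn of the thumbscrew, rad, growing clockwise seen from above (screwing in); starts between 1.3 and 2.0, bottoms dead at 2.6; it does not rise or sink, about 0.06 N m of friction, stays where it is left. A quarter turn (1.57 rad) back from the bottom is 1.03.
- mug: Bystander: white mug, 72 mm diameter, 85 mm high, near the key block.
- tape: Bystander: cardboard tape core ring, 90 mm outside, 35 mm high, near the key block.
- bottle1: Bystander: tall bottle, 64 mm diameter, 200 mm high, behind the stand.
- bottle2: Bystander: jar, 60 mm diameter, 170 mm high, behind the stand.
- brush: Bystander: paste brush, 180 mm long, lying behind the stand.
There are look-alikes about, which are no part of the job. Leave any green look-alike of the pot1 alone. Leave any purple look-alike of the pot2 alone.

How it is judged:
On the way, in this order (a step that is already met when the one before it is completed fails the run):
1. every pot stands upright on the board, released (x of pot1 in the frame of board between -0.155 and 0.155 m and y of pot1 in the frame of board between -0.065 and 0.065 m and z of pot1 in the frame of board between 0.008 and 0.016 m and angle between each of pot1, pot2, pot3's own z axis and vertical below 0.12 rad and linear speed of each of pot1, pot2, pot3 below 0.05 m/s and contact force between the fingers and pot1 below 0.1 N and x of pot2 in the frame of board between -0.155 and 0.155 m and y of pot2 in the frame of board between -0.065 and 0.065 m and z of pot2 in the frame of board between 0.008 and 0.016 m and contact force between the fingers and pot2 below 0.1 N and x of pot3 in the frame of board between -0.155 and 0.155 m and y of pot3 in the frame of board between -0.065 and 0.065 m and z of pot3 in the frame of board between 0.008 and 0.016 m and contact force between the fingers and pot3 below 0.1 N), for 0.2 s.
2. the hex key is fully home in one of the still slack screws (((z of hexkey in the frame of screw1_socket between -0.003 and 0.003 m and horizontal distance between hexkey and screw1_socket below 0.004 m and angle between hexkey's own z axis and vertical below 0.1 rad and value of joint screw1 below 0.85 rad) or (z of hexkey in the frame of screw2_socket between -0.003 and 0.003 m and horizontal distance between hexkey and screw2_socket below 0.004 m and angle between hexkey's own z axis and vertical below 0.1 rad and value of joint screw2 below 0.85 rad))), for 0.2 s.
3. that screw is turned to its stop with the key still home (((z of hexkey in the frame of screw1_socket between -0.003 and 0.003 m and horizontal distance between hexkey and screw1_socket below 0.004 m and angle between hexkey's own z axis and vertical below 0.1 rad and value of joint screw1 above 1.42 rad) or (z of hexkey in the frame of screw2_socket between -0.003 and 0.003 m and horizontal distance between hexkey and screw2_socket below 0.004 m and angle between hexkey's own z axis and vertical below 0.1 rad and value of joint screw2 above 1.42 rad))), for 0.1 s.
4. the hex key is fully home in the other, still slack screw (((z of hexkey in the frame of screw1_socket between -0.003 and 0.003 m and horizontal distance between hexkey and screw1_socket below 0.004 m and angle between hexkey's own z axis and vertical below 0.1 rad and value of joint screw1 below 0.85 rad and value of joint screw2 above 1.42 rad) or (z of hexkey in the frame of screw2_socket between -0.003 and 0.003 m and horizontal distance between hexkey and screw2_socket below 0.004 m and angle between hexkey's own z axis and vertical below 0.1 rad and value of joint screw2 below 0.85 rad and value of joint screw1 above 1.42 rad))), for 0.2 s.
5. the other screw is turned to its stop with the key still home (((z of hexkey in the frame of screw1_socket between -0.003 and 0.003 m and horizontal distance between hexkey and screw1_socket below 0.004 m and angle between hexkey's own z axis and vertical below 0.1 rad and value of joint each of screw1, screw2 above 1.42 rad) or (z of hexkey in the frame of screw2_socket between -0.003 and 0.003 m and horizontal distance between hexkey and screw2_socket below 0.004 m and angle between hexkey's own z axis and vertical below 0.1 rad and value of joint each of screw2, screw1 above 1.42 rad))), for 0.1 s.
6. the thumbscrew is turned until it bottoms (value of joint thumbscrew above 2.52 rad), for 0.1 s.
7. the thumbscrew is backed off a quarter turn (value of joint thumbscrew between 0.83 and 1.23 rad), for 0.2 s.
At the end, for the whole second after the job is handed in: Every pot present stands upright (within 7 degrees), still, centre on the board 15 mm or more inside its edges; both cap screws at their stops (above 1.42 rad); thumbscrew a quarter turn back from its bottom (0.83 to 1.23 rad); hex key standing fully down in its block (all of step 1 and all of step 7 and value of joint each of screw1, screw2 above 1.42 rad and horizontal distance between hexkey and keyblock below 0.012 m and z of hexkey in the frame of keyblock below 0.02 m and angle between hexkey's own z axis and vertical below 0.2 rad and linear speed of hexkey below 0.05 m/s); the robot touches nothing.
It fails at once if a pot is dropped or banged down on the board (contact force between any of pot1, pot2, pot3 and board above 80 N).
It fails at once if the thumbscrew is driven in before the cap screws are tight (value of joint thumbscrew above 2.4 rad and value of joint any of screw1, screw2 below 1.2 rad).
It fails at once if a bystander is pushed aside by more than 4 cm (distance of any of mug, tape, bottle1, bottle2, brush from where it was at the start of the episode above 0.04 m).
Of pot1, pot2, pot3 only 1 to 3 are there at a start; the rules pass over those that are not, and their reading is None.
At some moment in a run one of pot1, pot2, pot3 may be knocked a few centimetres aside while the robot is not near it.
It also fails if it takes over 210 s, if anything falls off the work surface, if the arm or the gripper's body presses on something with over 40 N, if the wrist force passes 120 N, or if a joint passes its speed limit or range.

ROBOT

A 6-joint arm with a two-finger parallel gripper is mounted at the origin on the work surface. World frame = base frame: x ahead of the robot, y to its left, z up, the work surface at z = 0. Lengths are in m, angles in rad, forces in N, time in s.
With the tool pointing down it reaches from about 0.4 to 0.925 m from the base axis. Payload 12.5 kg.
Tool frame: the origin (TCP) lies midway between the tips of the shut fingers; the grasp point (between the pads) lies 19 mm behind it; z points along the fingers, y is the direction in which the jaws open and shut (so a half turn about z gives the same grasp; the last joint's range is limited). The gripper opens to 95 mm and grips with 3 to 60 N. Pads are 20 mm wide; open, the fingers measure 119 mm over their backs; the gripper's body (75 mm by 180 mm) begins 59 mm behind the grasp point.
Start: joints at [-1.415, 0.491, 1.559, -0, 1.092, -0.106], TCP at [0.162, -0.604, 0.194] pointing down, gripper open.
Joint ranges: [-3.1, 3.1], [-0.84, 2.19], [0.05, 2.79], [-1.13, 4.28], [0.06, 2.93], [-2.69, 2.69]. Speed limits (rad/s): [2.22, 2.22, 2.79, 3.14, 3.14, 3.14].

INTERFACE

Orientations are given as [roll, pitch, yaw] about the fixed x, y, z axes, in that order (R = Rz(yaw) Ry(pitch) Rx(roll)).
In Python, from cell import r, camera, get_calibration, workorder gives the robot as it stands.
- The arm moves only by the shell command python3 -m pendant 'ROWS' [OPENING] [FORCE]. ROWS is JSON, a list of rows, each an object of numbers: "dx", "dy", "dz": the shift along the tool's x, y, z normalised to -1 to 1, where 1 is 0.5 m; "rx", "ry", "rz": the turn, a rotation vector about the tool's x, y, z normalised to -1 to 1, where 1 is pi/4 rad. A call has 1 to 20 rows; each row is the pose to reach, as a shift and turn from the pose measured when the call began, along the tool's axes at that moment; what a row does not reach only later rows make up. A row lasts 1/12 s, in which the tool goes at most 41.7 mm and 7.16 degrees, less where a joint would pass 70% of its speed; a pose out of reach is approached as far as the arm can. A call with a number of a shift or a turn outside -1 to 1 is refused whole. A call with a gripper value outside its range is refused whole. OPENING is the opening, from 0 (shut) to 1 (fully open), set as the call begins (- or left out, the last holds). The fingers move at their own pace and stop on an object; FORCE is the grip in N (left out, the last holds). Time passes only in rows, so rows that repeat a pose let the fingers close. It gives the time, the measured TCP pose, the force and the opening at its end, in the units of the state.
- r.state(): the state, without advancing time (a new reading comes with each control period).
- camera(name): name is "scene" or "top" or "wrist"; returns the picture (420x560x3 uint8, red, green, blue); there is no depth.
- get_calibration(name): a dict with "fov_y" (degrees; the focal length in pixels is half the picture's height over the tangent of half this angle, whatever the lens; pixels are square), "cx", "cy" (the principal point, pixels), "k1" (the pictures are not rectified: a ray, as slopes to the right and down, at radius r is drawn at 1 + k1 r^2 times it, then the intrinsics apply), "R" (3x3) and "t" (3): a world point X has camera coordinates R X + t. Camera axes: x right, y down, z forward; pixel columns grow to the right and rows downward; lengths in m; the calibration is good to about 2 mm. A picture is of the moment at which its call begins: read the wrist's pose just before it. get_calibration takes no time and is no camera call; for the wrist camera it gives the pose at the moment of the call.
- workorder.close_job(): hands the job in, once; it reports no verdict.
The state is a dict: "clock": time; "qpos": joint angles; "joint_vel": joint speeds; "tau": joint torques, N m; "ee_pos": TCP position; "eef_rot": TCP orientation; "wrist_force": force on the tool from outside, world axes, zero at the start; "moment": the same for the moment, N m; "opening": finger opening in m.
Only numpy, scipy, OpenCV 4.12 (cv2) and the standard library are available. Lean on these libraries where they do the work, as an engineer would, in place of code of your own. Each camera call takes 0.05 s, during which the arm holds its last target. There are 200 camera calls.

## Working session

There is one attempt and no reset: what is moved stays moved. The work goes in short steps, Python scripts to look and compute and a shell command to move; the robot and the scene stay as the last step left them, time stands still between calls to the robot, and variables do not carry over. Pictures are saved under pics/ and viewed, about 12 in all and at most 16, crops included, and the job is handed in when it is done.

```bash
ls; mkdir -p pics; python3 - <<'E'
from cell import r,camera,get_calibration
import cv2
for n in("top","scene"):
    im=camera(n); cv2.imwrite(f"pics/{n}0.png",im[:,:,::-1]); c=get_calibration(n); print(n,c)
print(r.state())
E
```

```text
pics
top {'fov_y': 42.078790339450876, 'cx': 280.90441729453056, 'cy': 203.3350976106659, 'k1': 0.04348378802039594, 'R': array([[-0.01888404, -0.99973469,  0.01318851],
       [-0.99460727,  0.01743848, -0.10223642],
       [ 0.10197931, -0.01504803, -0.9946727 ]]), 't': array([-0.0060511 ,  0.51107537,  1.37235048])}
scene {'fov_y': 45.82062842325452, 'cx': 281.6695034541554, 'cy': 202.86942732712933, 'k1': 0.05486537903902296, 'R': array([[ 5.11914114e-01,  8.59036225e-01, -8.38751655e-04],
       [ 6.88614063e-01, -4.10940021e-01, -5.97443697e-01],
       [-5.13570455e-01,  3.05262285e-01, -8.01910422e-01]]), 't': array([-0.27003642, -0.29318323,  1.6140337 ])}
{'clock': 0.1, 'qpos': array([-1.41457380e+00,  4.91522594e-01,  1.55934964e+00,  2.46655868e-05,
        1.09171973e+00, -1.05608880e-01]), 'joint_vel': array([ 9.74906280e-04,  4.72437202e-04, -4.05202357e-05,  1.58848225e-03,
        7.82413116e-04,  6.28177159e-04]), 'tau': array([ 1.94532098e-03, -6.13620687e+01, -2.58607310e+01,  6.93603465e-02,
        4.70270205e-02, -7.18676370e-05]), 'ee_pos': array([ 0.16176962, -0.60347382,  0.1937191 ]), 'eef_rot': array([-3.14060122e+00, -1.27095084e-04,  2.61819965e-01]), 'wrist_force': array([ 0.03128144, -0.45362373, -0.33015455]), 'moment': array([ 0.03348381, -0.08665075,  0.02397271]), 'opening': 0.0950679455730537}
```

View pics/top0.png

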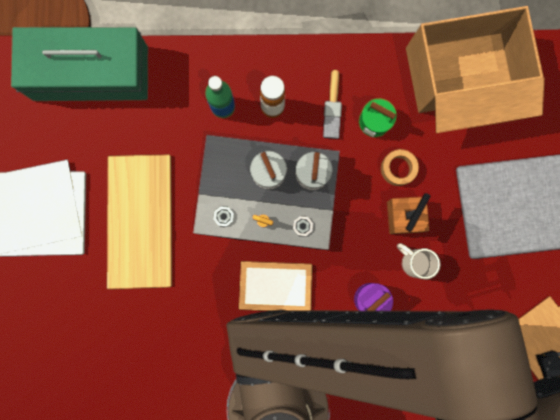

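View pics/scene0.png

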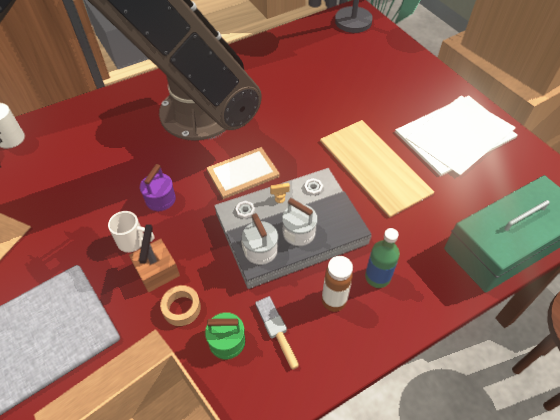

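The top view shows the board on the left (+y) around (140,220). Two pots are at (268,168) and (314,168). The key block and key are at (410,214), the bosses at (224,216) and (303,226), and the thumbscrew at (263,221).

```bash
cat > lib.py <<'E'
import numpy as np, cv2, sys
from scipy.spatial.transform import Rotation as Ro
from cell import r,camera,get_calibration
def KD(c):
    f=210/np.tan(np.radians(c["fov_y"])/2)
    return np.array([[f,0,c["cx"]],[0,f,c["cy"]],[0,0,1]]),np.array([c["k1"],0,0,0,0.])
def px2w(uv,z,c):
    K,D=KD(c); n=cv2.undistortPoints(np.array(uv,float).reshape(-1,1,2),K,D)[:,0]
    d=np.c_[n,np.ones(len(n))]@c["R"]; o=-c["R"].T@c["t"]
    return o+d*((z-o[2])/d[:,2])[:,None]
def w2px(X,c):
    K,D=KD(c); return cv2.projectPoints(np.array(X,float).reshape(-1,1,3),cv2.Rodrigues(c["R"])[0],c["t"],K,D)[0][:,0]
def go(x,y,z,yaw):
    """print shift/turn for pendant to put TCP at xyz pointing down, tool yaw such that jaw (y) axis is at yaw+90 deg"""
    s=r.state(); R0=Ro.from_euler("xyz",s["eef_rot"])
    p=R0.inv().apply(np.array([x,y,z])-s["ee_pos"])/0.5
    best=None
    for k in (-1,0,1,2):
        Rt=Ro.from_euler("xyz",[np.pi,0,yaw+k*np.pi]); v=(R0.inv()*Rt).as_rotvec()
        if best is None or np.linalg.norm(v)<np.linalg.norm(best)-1e-6: best=v
    print("d",np.round(p,4),"r",np.round(best/(np.pi/4),4),"q6",np.round(s["qpos"][5],2),"ee",np.round(s["ee_pos"],4),"yaw",round(s["eef_rot"][2],3),"t",s["clock"])
def save(n,im,box=None,k=1):
    if box: im=im[box[1]:box[3],box[0]:box[2]]
    cv2.imwrite(f"pics/{n}.png",cv2.resize(im,None,fx=k,fy=k,interpolation=cv2.INTER_CUBIC)[:,:,::-1])
E
python3 - <<'E'
from lib import *
im=cv2.imread("pics/top0.png")[:,:,::-1]
save("crop1",im,(185,125,445,285),3)
E
```

```text
(no output)
```

View pics/crop1.png

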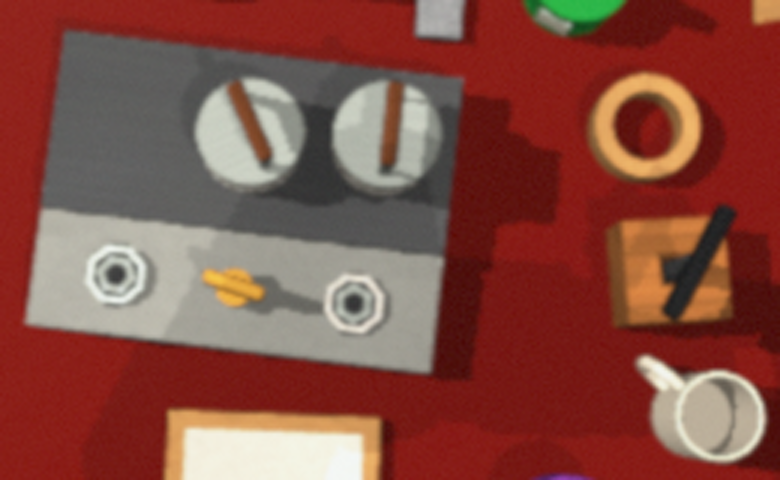

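```bash
python3 - <<'E'
from lib import *
c=get_calibration("top")
F=lambda L:[(185+(u+.5)/3-.5,125+(v+.5)/3-.5) for u,v in L]
def seg(n,L,z):
    p=px2w(L,z,c)[:,:2]; d=p[1]-p[0]; print(n,p.mean(0).round(4),"yaw",np.arctan2(d[1],d[0]).round(3),"len",np.hypot(*d).round(3))
seg("A",F([(237,85),(267,162)]),.169); seg("B",F([(396,83),(388,168)]),.169)
seg("boss",F([(354,303),(117,274)]),.055)
seg("thumb",F([(205,275),(263,294)]),.107); seg("key",F([(671,316),(731,208)]),.141)
print("board",px2w([(107,156),(171,155),(172,287),(107,288)],.012,c).round(3))
print("block",px2w(F([(625,222),(720,216),(733,318),(622,326)]),.062,c).round(3))
go(.72,0,.4,0)
E
```

```text
A [0.584  0.0135] yaw -2.791 len 0.064
B [ 0.5807 -0.0946] yaw 3.024 len 0.067
boss [0.4648 0.0302] yaw 1.431 len 0.199
thumb [0.4643 0.0305] yaw -1.906 len 0.049
key [ 0.4731 -0.336 ] yaw -0.543 len 0.098
board [[0.643 0.432 0.012]
 [0.644 0.268 0.012]
 [0.304 0.264 0.012]
 [0.305 0.427 0.012]]
block [[ 0.514 -0.295  0.062]
 [ 0.518 -0.375  0.062]
 [ 0.433 -0.381  0.062]
 [ 0.427 -0.289  0.062]]
d [ 1.3909 -0.8772 -0.4115] r [-0.0013  0.      0.3334] q6 -0.11 ee [ 0.1618 -0.6035  0.1937] yaw 0.262 t 0.1
```

```bash
cat >> lib.py <<'E'
def plan(*W):
    for w in W: go(*w)
E
python3 - <<'E'
from lib import *
plan((.16,-.6,.33,.262),(.42,-.3,.33,.35))
c=get_calibration("wrist"); s=r.state(); R0=Ro.from_euler("xyz",s["eef_rot"])
print("cam in tool",R0.inv().apply(-c["R"].T@c["t"]-s["ee_pos"]).round(3),(R0.inv().as_matrix()@c["R"].T).round(2),c["fov_y"])
E
```

```text
d [-0.0016 -0.0079 -0.2726] r [-0.0013 -0.0002 -0.0002] q6 -0.11 ee [ 0.1618 -0.6035  0.1937] yaw 0.262 t 0.1
d [ 0.656  -0.4529 -0.272 ] r [-0.0013 -0.0002 -0.1123] q6 -0.11 ee [ 0.1618 -0.6035  0.1937] yaw 0.262 t 0.1
cam in tool [ 0.072 -0.    -0.191] [[ 0.   -0.97 -0.26]
 [ 1.    0.   -0.  ]
 [ 0.   -0.26  0.97]] 63.74158869163274
```

```bash
python3 -m pendant '[{"dz":-0.27},{"dz":-0.27},{"dz":-0.27},{"dx":0.656,"dy":-0.453,"dz":-0.272,"rz":-0.112},{"dx":0.656,"dy":-0.453,"dz":-0.272,"rz":-0.112},{"dx":0.656,"dy":-0.453,"dz":-0.272,"rz":-0.112},{"dx":0.656,"dy":-0.453,"dz":-0.272,"rz":-0.112},{"dx":0.656,"dy":-0.453,"dz":-0.272,"rz":-0.112},{"dx":0.656,"dy":-0.453,"dz":-0.272,"rz":-0.112},{"dx":0.656,"dy":-0.453,"dz":-0.272,"rz":-0.112},{"dx":0.656,"dy":-0.453,"dz":-0.272,"rz":-0.112},{"dx":0.656,"dy":-0.453,"dz":-0.272,"rz":-0.112},{"dx":0.656,"dy":-0.453,"dz":-0.272,"rz":-0.112}]' 1 30
python3 -c "
from lib import *
plan((.55,-.03,.33,.35))"
```

```text
d [ 1.0469 -0.9072 -0.2715] r [-0.0013 -0.0002 -0.1123] q6 -0.11 ee [ 0.1618 -0.6035  0.1937] yaw 0.262 t 0.1invalid input at $[0]: expected keys dx, dy, dz, rx, ry, rz
```

```bash
python3 -m pendant '[{"dx":0,"dy":0,"dz":-0.27,"rx":0,"ry":0,"rz":0},{"dx":0,"dy":0,"dz":-0.27,"rx":0,"ry":0,"rz":0},{"dx":0,"dy":0,"dz":-0.27,"rx":0,"ry":0,"rz":0},{"dx":0.656,"dy":-0.453,"dz":-0.272,"rx":0,"ry":0,"rz":-0.112},{"dx":0.656,"dy":-0.453,"dz":-0.272,"rx":0,"ry":0,"rz":-0.112},{"dx":0.656,"dy":-0.453,"dz":-0.272,"rx":0,"ry":0,"rz":-0.112},{"dx":0.656,"dy":-0.453,"dz":-0.272,"rx":0,"ry":0,"rz":-0.112},{"dx":0.656,"dy":-0.453,"dz":-0.272,"rx":0,"ry":0,"rz":-0.112},{"dx":0.656,"dy":-0.453,"dz":-0.272,"rx":0,"ry":0,"rz":-0.112},{"dx":0.656,"dy":-0.453,"dz":-0.272,"rx":0,"ry":0,"rz":-0.112},{"dx":0.656,"dy":-0.453,"dz":-0.272,"rx":0,"ry":0,"rz":-0.112},{"dx":0.656,"dy":-0.453,"dz":-0.272,"rx":0,"ry":0,"rz":-0.112},{"dx":0.656,"dy":-0.453,"dz":-0.272,"rx":0,"ry":0,"rz":-0.112},{"dx":0.656,"dy":-0.453,"dz":-0.272,"rx":0,"ry":0,"rz":-0.112},{"dx":0.656,"dy":-0.453,"dz":-0.272,"rx":0,"ry":0,"rz":-0.112}]' 1 30
python3 -c "
from lib import *
plan((.55,-.03,.33,.35))"
```

```text
clock: 1.35
ee_pos: [0.4205, -0.2989, 0.3298]
eef_rot: [-3.14, 0.0, 0.352]
wrist_force: [-1.4, -0.2, -0.0]
opening: 0.0956
d [ 4.287e-01 -4.154e-01  1.000e-04] r [-0.0016  0.0001  0.0031] q6 0.47 ee [ 0.4205 -0.2989  0.3298] yaw 0.352 t 1.35
```

```bash
python3 -m pendant '[{"dx":0.429,"dy":-0.415,"dz":-0.06,"rx":0,"ry":0,"rz":0},{"dx":0.429,"dy":-0.415,"dz":-0.06,"rx":0,"ry":0,"rz":0},{"dx":0.429,"dy":-0.415,"dz":-0.06,"rx":0,"ry":0,"rz":0},{"dx":0.429,"dy":-0.415,"dz":-0.06,"rx":0,"ry":0,"rz":0},{"dx":0.429,"dy":-0.415,"dz":-0.06,"rx":0,"ry":0,"rz":0},{"dx":0.429,"dy":-0.415,"dz":-0.06,"rx":0,"ry":0,"rz":0},{"dx":0.429,"dy":-0.415,"dz":-0.06,"rx":0,"ry":0,"rz":0},{"dx":0.429,"dy":-0.415,"dz":-0.06,"rx":0,"ry":0,"rz":0},{"dx":0.429,"dy":-0.415,"dz":-0.06,"rx":0,"ry":0,"rz":0},{"dx":0.429,"dy":-0.415,"dz":-0.06,"rx":0,"ry":0,"rz":0}]'
python3 -c "
from lib import *
import pickle
c=get_calibration('wrist');pickle.dump(c,open('w1.pkl','wb'));im=camera('wrist');save('w1',im,None,1.4)
for n,x,y,z in(('A',.584,.0135,.169),('B',.5807,-.0946,.169)):print(n,w2px([x,y,z],c)*1.4)
plan((.584,.0135,.20,.35),(.584,.0135,.144,.35))"
```

```text
clock: 2.18
ee_pos: [0.55, -0.0312, 0.3596]
eef_rot: [-3.14, 0.001, 0.353]
wrist_force: [-0.7, 0.1, 0.1]
opening: 0.0951
A [[350.41534633 210.25036329]]
B [[474.27500956 260.66653921]]
d [ 0.0957 -0.0609  0.3193] r [-0.0016  0.0013  0.0018] q6 1.04 ee [ 0.5498 -0.0317  0.3596] yaw 0.351 t 2.2333
d [ 0.0958 -0.0607  0.4313] r [-0.0016  0.0013  0.0018] q6 1.04 ee [ 0.5498 -0.0317  0.3596] yaw 0.351 t 2.2333
```

View pics/w1.png

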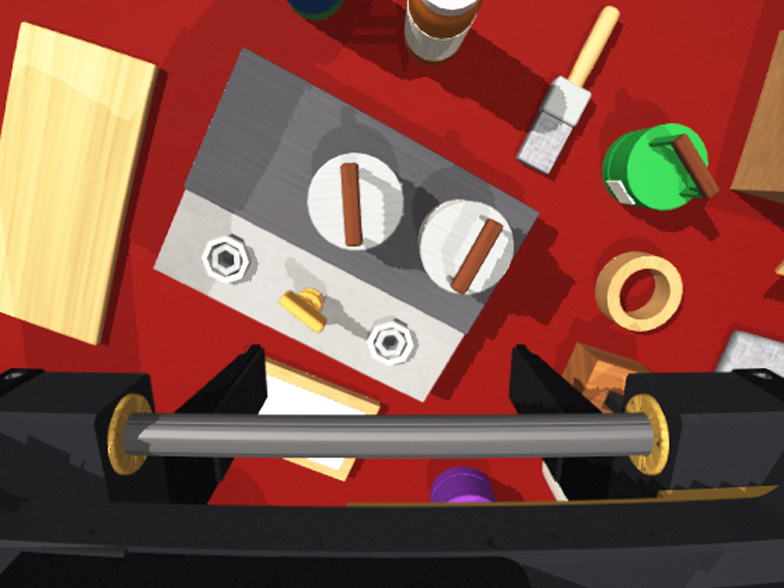

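The wrist view agrees with the earlier measurements. In 1.4x pixels, bar A is centred at (351,205), bar B at (478,257), and the bosses at (227,259) and (391,343).

```bash
python3 -c "
from lib import *
import pickle
c=pickle.load(open('w1.pkl','rb'))
def seg(n,L,z):
    p=px2w(np.array(L)/1.4,z,c)[:,:2]; d=p[1]-p[0]; print(n,p.mean(0).round(4),'yaw',np.arctan2(d[1],d[0]).round(3),'len',np.hypot(*d).round(3))
seg('A',[(353,244),(349,165)],.169);seg('B',[(460,290),(497,223)],.169);seg('boss',[(391,343),(227,259)],.055)
plan((.587,.0125,.20,.37),(.587,.0125,.144,.37))"
```

```text
A [0.5879 0.0143] yaw 0.386 len 0.062
B [ 0.5846 -0.0965] yaw -0.112 len 0.062
boss [0.4665 0.0283] yaw 1.429 len 0.199
d [ 0.1006 -0.0569  0.3193] r [-0.0016  0.0013 -0.0237] q6 1.04 ee [ 0.5498 -0.0317  0.3596] yaw 0.351 t 2.2333
d [ 0.1007 -0.0568  0.4313] r [-0.0016  0.0013 -0.0237] q6 1.04 ee [ 0.5498 -0.0317  0.3596] yaw 0.351 t 2.2333
```

```bash
python3 -m pendant '[{"dx":0.1,"dy":-0.059,"dz":0.3,"rx":0,"ry":0,"rz":-0.03},{"dx":0.1,"dy":-0.059,"dz":0.3,"rx":0,"ry":0,"rz":-0.03},{"dx":0.1,"dy":-0.059,"dz":0.3,"rx":0,"ry":0,"rz":-0.03},{"dx":0.1,"dy":-0.059,"dz":0.3,"rx":0,"ry":0,"rz":-0.03},{"dx":0.1,"dy":-0.059,"dz":0.3,"rx":0,"ry":0,"rz":-0.03},{"dx":0.1,"dy":-0.059,"dz":0.35,"rx":0,"ry":0,"rz":-0.03},{"dx":0.1,"dy":-0.059,"dz":0.39,"rx":0,"ry":0,"rz":-0.03},{"dx":0.1,"dy":-0.059,"dz":0.428,"rx":0,"ry":0,"rz":-0.03},{"dx":0.1,"dy":-0.059,"dz":0.428,"rx":0,"ry":0,"rz":-0.03},{"dx":0.1,"dy":-0.059,"dz":0.428,"rx":0,"ry":0,"rz":-0.03}]' 0.5
python3 -m pendant '[{"dx":0,"dy":0,"dz":0,"rx":0,"ry":0,"rz":0},{"dx":0,"dy":0,"dz":0,"rx":0,"ry":0,"rz":0},{"dx":0,"dy":0,"dz":0,"rx":0,"ry":0,"rz":0},{"dx":0,"dy":0,"dz":0,"rx":0,"ry":0,"rz":0},{"dx":0,"dy":0,"dz":0,"rx":0,"ry":0,"rz":0},{"dx":0,"dy":0,"dz":-0.02,"rx":0,"ry":0,"rz":0},{"dx":0,"dy":0,"dz":-0.06,"rx":0,"ry":0,"rz":0},{"dx":0,"dy":0,"dz":-0.1,"rx":0,"ry":0,"rz":0},{"dx":0,"dy":0,"dz":-0.15,"rx":0,"ry":0,"rz":0},{"dx":0,"dy":0,"dz":-0.2,"rx":0,"ry":0,"rz":0},{"dx":0,"dy":0,"dz":-0.2,"rx":0,"ry":0,"rz":0}]' 0 30
python3 -c "
from lib import *
plan((.56,.348,.245,.38),(.56,.348,.12,.38),(.56,.348,.105,.38))"
```

```text
clock: 3.07
ee_pos: [0.5863, 0.0118, 0.1469]
eef_rot: [-3.141, 0.001, 0.373]
wrist_force: [0.4, 0.1, 0.7]
opening: 0.0476
clock: 3.98
ee_pos: [0.5881, 0.0118, 0.2524]
eef_rot: [3.139, -0.006, 0.374]
wrist_force: [-1.0, 0.3, 0.5]
opening: 0.0006
d [ 0.1931 -0.6466  0.0144] r [ 0.0029 -0.0072 -0.0082] q6 1.1 ee [0.5881 0.0118 0.2524] yaw 0.374 t 3.9833
d [ 0.1917 -0.6472  0.2644] r [ 0.0029 -0.0072 -0.0082] q6 1.1 ee [0.5881 0.0118 0.2524] yaw 0.374 t 3.9833
d [ 0.1915 -0.6472  0.2944] r [ 0.0029 -0.0072 -0.0082] q6 1.1 ee [0.5881 0.0118 0.2524] yaw 0.374 t 3.9833
```

The grip missed, since the fingers shut on nothing, so I'll look.

```bash
python3 -c "
from lib import *
import pickle
c=get_calibration('wrist');pickle.dump(c,open('w2.pkl','wb'));im=camera('wrist');save('w2',im,None,1.4)
print(w2px([.588,.0143,.169],c)*1.4)
"
```

```text
[[383.82074538 301.70193631]]
```

View pics/w2.png

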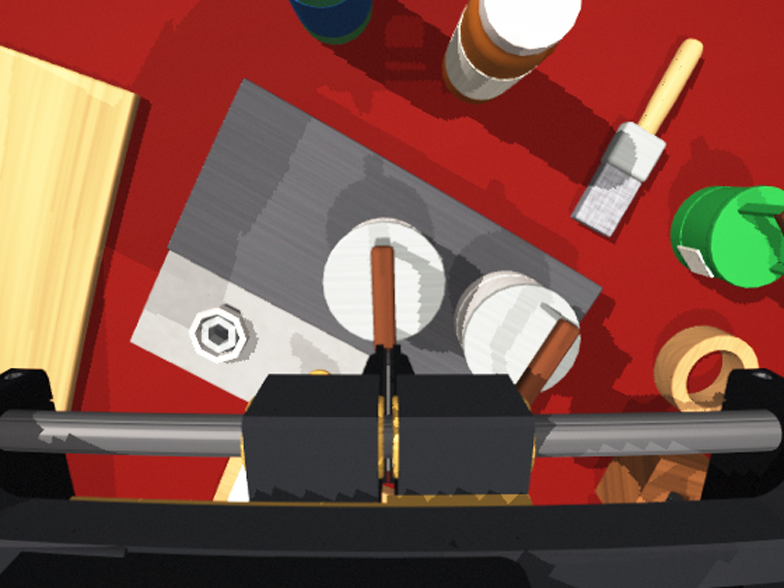

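The bar hasn't moved: its centre is at about (383,298), where predicted. The fingers simply hadn't closed before the lift, so I'll retry and wait for the grip.

```bash
python3 -m pendant '[{"dx":0,"dy":0,"dz":0,"rx":0,"ry":0,"rz":0},{"dx":0,"dy":-0.004,"dz":0,"rx":0,"ry":0,"rz":-0.012},{"dx":0,"dy":-0.004,"dz":0,"rx":0,"ry":0,"rz":-0.012},{"dx":0,"dy":-0.004,"dz":0,"rx":0,"ry":0,"rz":-0.012},{"dx":0,"dy":-0.004,"dz":0,"rx":0,"ry":0,"rz":-0.012},{"dx":0,"dy":-0.004,"dz":0.05,"rx":0,"ry":0,"rz":-0.012},{"dx":0,"dy":-0.004,"dz":0.1,"rx":0,"ry":0,"rz":-0.012},{"dx":0,"dy":-0.004,"dz":0.15,"rx":0,"ry":0,"rz":-0.012},{"dx":0,"dy":-0.004,"dz":0.19,"rx":0,"ry":0,"rz":-0.012},{"dx":0,"dy":-0.004,"dz":0.217,"rx":0,"ry":0,"rz":-0.012},{"dx":0,"dy":-0.004,"dz":0.217,"rx":0,"ry":0,"rz":-0.012}]' 0.5 
python3 -m pendant '[{"dx":0,"dy":0,"dz":0,"rx":0,"ry":0,"rz":0},{"dx":0,"dy":0,"dz":0,"rx":0,"ry":0,"rz":0},{"dx":0,"dy":0,"dz":0,"rx":0,"ry":0,"rz":0},{"dx":0,"dy":0,"dz":0,"rx":0,"ry":0,"rz":0},{"dx":0,"dy":0,"dz":0,"rx":0,"ry":0,"rz":0},{"dx":0,"dy":0,"dz":0,"rx":0,"ry":0,"rz":0},{"dx":0,"dy":0,"dz":0,"rx":0,"ry":0,"rz":0},{"dx":0,"dy":0,"dz":0,"rx":0,"ry":0,"rz":0},{"dx":0,"dy":0,"dz":0,"rx":0,"ry":0,"rz":0},{"dx":0,"dy":0,"dz":0,"rx":0,"ry":0,"rz":0},{"dx":0,"dy":0,"dz":0,"rx":0,"ry":0,"rz":0},{"dx":0,"dy":0,"dz":0,"rx":0,"ry":0,"rz":0}]' 0 35
```

```text
clock: 4.95
ee_pos: [0.5856, 0.0137, 0.1384]
eef_rot: [-3.14, 0.001, 0.383]
wrist_force: [-0.1, 0.2, -0.5]
opening: 0.0476
clock: 5.95
ee_pos: [0.5857, 0.0137, 0.1389]
eef_rot: [-3.141, 0.001, 0.383]
wrist_force: [-0.9, -0.6, 5.3]
opening: 0.0138
```

Gripped, with the opening at 13.8 mm. I'll lift and work out the transfer.

```bash
python3 -m pendant '[{"dx":0,"dy":0,"dz":-0.02,"rx":0,"ry":0,"rz":0},{"dx":0,"dy":0,"dz":-0.06,"rx":0,"ry":0,"rz":0},{"dx":0,"dy":0,"dz":-0.1,"rx":0,"ry":0,"rz":0},{"dx":0,"dy":0,"dz":-0.15,"rx":0,"ry":0,"rz":0},{"dx":0,"dy":0,"dz":-0.18,"rx":0,"ry":0,"rz":0},{"dx":0,"dy":0,"dz":-0.18,"rx":0,"ry":0,"rz":0}]'
python3 -c "
from lib import *
plan((.56,.348,.23,.38),(.56,.348,.12,.38),(.56,.348,.097,.38))"
```

```text
clock: 6.45
ee_pos: [0.5868, 0.0136, 0.2323]
eef_rot: [3.14, -0.004, 0.383]
wrist_force: [0.3, 0.1, -3.2]
opening: 0.0135
d [ 0.2001 -0.6403  0.0045] r [ 0.0017 -0.0047  0.0038] q6 1.1 ee [0.5868 0.0136 0.2323] yaw 0.383 t 6.45
d [ 0.1992 -0.6406  0.2245] r [ 0.0017 -0.0047  0.0038] q6 1.1 ee [0.5868 0.0136 0.2323] yaw 0.383 t 6.45
d [ 0.1991 -0.6407  0.2705] r [ 0.0017 -0.0047  0.0038] q6 1.1 ee [0.5868 0.0136 0.2323] yaw 0.383 t 6.45
```

```bash
python3 -m pendant '[{"dx":0.05,"dy":-0.15,"dz":0.0,"rx":0,"ry":0,"rz":0},{"dx":0.05,"dy":-0.15,"dz":0.0,"rx":0,"ry":0,"rz":0},{"dx":0.1,"dy":-0.32,"dz":0.0,"rx":0,"ry":0,"rz":0},{"dx":0.1,"dy":-0.32,"dz":0.0,"rx":0,"ry":0,"rz":0},{"dx":0.15,"dy":-0.48,"dz":0.0,"rx":0,"ry":0,"rz":0},{"dx":0.15,"dy":-0.48,"dz":0.0,"rx":0,"ry":0,"rz":0},{"dx":0.2,"dy":-0.64,"dz":0.0,"rx":0,"ry":0,"rz":0},{"dx":0.2,"dy":-0.64,"dz":0.0,"rx":0,"ry":0,"rz":0},{"dx":0.2,"dy":-0.64,"dz":0.03,"rx":0,"ry":0,"rz":0},{"dx":0.2,"dy":-0.64,"dz":0.08,"rx":0,"ry":0,"rz":0},{"dx":0.2,"dy":-0.64,"dz":0.13,"rx":0,"ry":0,"rz":0},{"dx":0.2,"dy":-0.64,"dz":0.18,"rx":0,"ry":0,"rz":0},{"dx":0.2,"dy":-0.64,"dz":0.22,"rx":0,"ry":0,"rz":0},{"dx":0.2,"dy":-0.64,"dz":0.245,"rx":0,"ry":0,"rz":0},{"dx":0.2,"dy":-0.64,"dz":0.25,"rx":0,"ry":0,"rz":0},{"dx":0.2,"dy":-0.64,"dz":0.25,"rx":0,"ry":0,"rz":0}]'
python3 -m pendant '[{"dx":0,"dy":0,"dz":0.004,"rx":0,"ry":0,"rz":0},{"dx":0,"dy":0,"dz":0.008,"rx":0,"ry":0,"rz":0},{"dx":0,"dy":0,"dz":0.012,"rx":0,"ry":0,"rz":0},{"dx":0,"dy":0,"dz":0.016,"rx":0,"ry":0,"rz":0},{"dx":0,"dy":0,"dz":0.016,"rx":0,"ry":0,"rz":0}]'
```

```text
clock: 7.78
ee_pos: [0.5602, 0.3477, 0.1063]
eef_rot: [3.14, -0.002, 0.383]
wrist_force: [1.0, 0.9, -2.1]
opening: 0.0139
clock: 8.2
ee_pos: [0.5603, 0.3476, 0.0984]
eef_rot: [3.14, -0.002, 0.383]
wrist_force: [0.4, 0.2, -3.4]
opening: 0.0136
```

```bash
python3 -m pendant '[{"dx":0,"dy":0,"dz":0.003,"rx":0,"ry":0,"rz":0},{"dx":0,"dy":0,"dz":0.006,"rx":0,"ry":0,"rz":0},{"dx":0,"dy":0,"dz":0.006,"rx":0,"ry":0,"rz":0}]'
python3 -m pendant '[{"dx":0,"dy":0,"dz":0.0,"rx":0,"ry":0,"rz":0},{"dx":0,"dy":0,"dz":0.002,"rx":0,"ry":0,"rz":0},{"dx":0,"dy":0,"dz":0.002,"rx":0,"ry":0,"rz":0}]'
```

```text
clock: 8.45
ee_pos: [0.5604, 0.3481, 0.0965]
eef_rot: [3.141, -0.003, 0.383]
wrist_force: [-2.0, -0.5, 4.8]
opening: 0.0132
clock: 8.7
ee_pos: [0.5607, 0.3487, 0.0965]
eef_rot: [3.141, -0.005, 0.383]
wrist_force: [-2.7, 1.9, 7.2]
opening: 0.0137
```

Contact with the board (+7 N). I'll release to half open, rise, and compute the approach to pot B.

```bash
python3 -m pendant '[{"dx":0,"dy":0,"dz":0,"rx":0,"ry":0,"rz":0},{"dx":0,"dy":0,"dz":0,"rx":0,"ry":0,"rz":0},{"dx":0,"dy":0,"dz":0,"rx":0,"ry":0,"rz":0},{"dx":0,"dy":0,"dz":0,"rx":0,"ry":0,"rz":0},{"dx":0,"dy":0,"dz":0,"rx":0,"ry":0,"rz":0},{"dx":0,"dy":0,"dz":0,"rx":0,"ry":0,"rz":0},{"dx":0,"dy":0,"dz":-0.05,"rx":0,"ry":0,"rz":0},{"dx":0,"dy":0,"dz":-0.12,"rx":0,"ry":0,"rz":0},{"dx":0,"dy":0,"dz":-0.2,"rx":0,"ry":0,"rz":0},{"dx":0,"dy":0,"dz":-0.26,"rx":0,"ry":0,"rz":0},{"dx":0,"dy":0,"dz":-0.26,"rx":0,"ry":0,"rz":0}]' 0.5
python3 -c "
from lib import *
plan((.584,-.096,.24,-.11))
c=get_calibration('top');im=camera('top');save('t2',im,(60,120,380,310),2.4)
print(((w2px([[.584,-.096,.169],[.56,.348,.126]],c)-[60,120])*2.4).round())"
```

```text
clock: 9.62
ee_pos: [0.562, 0.3495, 0.2334]
eef_rot: [-3.141, -0.015, 0.383]
wrist_force: [0.8, -0.0, 0.7]
opening: 0.0477
d [-0.2918  0.8429 -0.018 ] r [-0.0053 -0.0188  0.6277] q6 1.64 ee [0.562  0.3495 0.2334] yaw 0.383 t 9.6167
[[614. 108.]
 [163. 147.]]
```

View pics/t2.png

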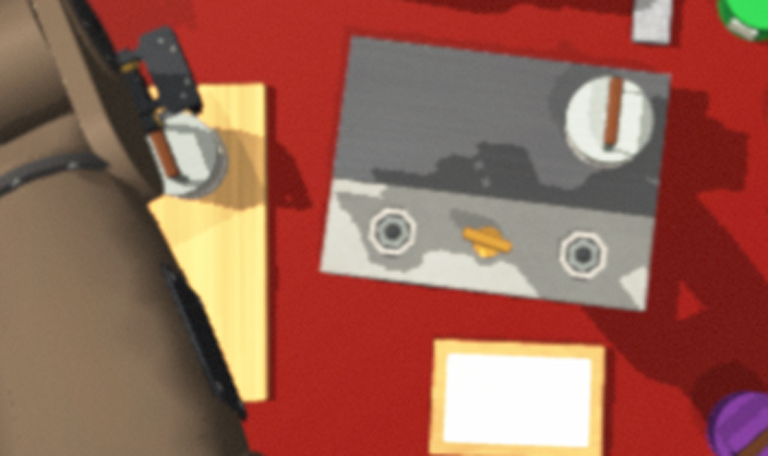

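Pot A stands on the board, and pot B's bar is still where it was at (613,112), predicted (614,108). Next is pot B.

```bash
python3 -m pendant '[{"dx":-0.292,"dy":0.843,"dz":-0.018,"rx":0,"ry":-0.019,"rz":0.628},{"dx":-0.292,"dy":0.843,"dz":-0.018,"rx":0,"ry":-0.019,"rz":0.628},{"dx":-0.292,"dy":0.843,"dz":-0.018,"rx":0,"ry":-0.019,"rz":0.628},{"dx":-0.292,"dy":0.843,"dz":-0.018,"rx":0,"ry":-0.019,"rz":0.628},{"dx":-0.292,"dy":0.843,"dz":-0.018,"rx":0,"ry":-0.019,"rz":0.628},{"dx":-0.292,"dy":0.843,"dz":-0.018,"rx":0,"ry":-0.019,"rz":0.628},{"dx":-0.292,"dy":0.843,"dz":-0.018,"rx":0,"ry":-0.019,"rz":0.628},{"dx":-0.292,"dy":0.843,"dz":-0.018,"rx":0,"ry":-0.019,"rz":0.628},{"dx":-0.292,"dy":0.843,"dz":-0.018,"rx":0,"ry":-0.019,"rz":0.628},{"dx":-0.292,"dy":0.843,"dz":-0.018,"rx":0,"ry":-0.019,"rz":0.628},{"dx":-0.292,"dy":0.843,"dz":-0.018,"rx":0,"ry":-0.019,"rz":0.628},{"dx":-0.292,"dy":0.843,"dz":-0.018,"rx":0,"ry":-0.019,"rz":0.628},{"dx":-0.292,"dy":0.843,"dz":-0.018,"rx":0,"ry":-0.019,"rz":0.628},{"dx":-0.292,"dy":0.843,"dz":-0.018,"rx":0,"ry":-0.019,"rz":0.628}]'
python3 -c "
from lib import *
plan((.584,-.096,.1395,-.11))"
```

```text
clock: 10.83
ee_pos: [0.5826, -0.0962, 0.2362]
eef_rot: [-3.139, 0.006, -0.111]
wrist_force: [-0.0, 1.0, -0.2]
opening: 0.0475
d [ 0.0039 -0.0002  0.1935] r [-0.003   0.0079 -0.0008] q6 1.4 ee [ 0.5826 -0.0962  0.2362] yaw -0.111 t 10.8333
```

```bash
python3 -m pendant '[{"dx":0.002,"dy":0,"dz":0.04,"rx":0,"ry":0.008,"rz":0},{"dx":0.002,"dy":0,"dz":0.09,"rx":0,"ry":0.008,"rz":0},{"dx":0.002,"dy":0,"dz":0.14,"rx":0,"ry":0.008,"rz":0},{"dx":0.002,"dy":0,"dz":0.18,"rx":0,"ry":0.008,"rz":0},{"dx":0.002,"dy":0,"dz":0.194,"rx":0,"ry":0.008,"rz":0},{"dx":0.002,"dy":0,"dz":0.194,"rx":0,"ry":0.008,"rz":0}]'
python3 -m pendant '[{"dx":0,"dy":0,"dz":0,"rx":0,"ry":0,"rz":0},{"dx":0,"dy":0,"dz":0,"rx":0,"ry":0,"rz":0},{"dx":0,"dy":0,"dz":0,"rx":0,"ry":0,"rz":0},{"dx":0,"dy":0,"dz":0,"rx":0,"ry":0,"rz":0},{"dx":0,"dy":0,"dz":0,"rx":0,"ry":0,"rz":0},{"dx":0,"dy":0,"dz":0,"rx":0,"ry":0,"rz":0},{"dx":0,"dy":0,"dz":0,"rx":0,"ry":0,"rz":0},{"dx":0,"dy":0,"dz":0,"rx":0,"ry":0,"rz":0},{"dx":0,"dy":0,"dz":0,"rx":0,"ry":0,"rz":0},{"dx":0,"dy":0,"dz":0,"rx":0,"ry":0,"rz":0},{"dx":0,"dy":0,"dz":0,"rx":0,"ry":0,"rz":0}]' 0 35
python3 -m pendant '[{"dx":0,"dy":0,"dz":-0.02,"rx":0,"ry":0,"rz":0},{"dx":0,"dy":0,"dz":-0.06,"rx":0,"ry":0,"rz":0},{"dx":0,"dy":0,"dz":-0.1,"rx":0,"ry":0,"rz":0},{"dx":0,"dy":0,"dz":-0.15,"rx":0,"ry":0,"rz":0},{"dx":0,"dy":0,"dz":-0.18,"rx":0,"ry":0,"rz":0},{"dx":0,"dy":0,"dz":-0.18,"rx":0,"ry":0,"rz":0}]'
python3 -c "
from lib import *
plan((.40,.348,.23,-.11),(.40,.348,.107,-.11))"
```

```text
clock: 11.33
ee_pos: [0.5823, -0.0946, 0.1376]
eef_rot: [-3.139, 0.003, -0.109]
wrist_force: [0.6, 0.1, -0.2]
opening: 0.0475
clock: 12.25
ee_pos: [0.5826, -0.0948, 0.138]
eef_rot: [-3.139, 0.002, -0.109]
wrist_force: [0.4, -3.3, 4.7]
opening: 0.0138
clock: 12.75
ee_pos: [0.5835, -0.095, 0.231]
eef_rot: [-3.139, -0.001, -0.109]
wrist_force: [1.6, 0.7, -4.7]
opening: 0.0134
d [-0.4611 -0.8409  0.0032] r [-0.0029 -0.0017  0.0013] q6 1.4 ee [ 0.5835 -0.095   0.231 ] yaw -0.109 t 12.75
d [-0.4615 -0.8404  0.2492] r [-0.0029 -0.0017  0.0013] q6 1.4 ee [ 0.5835 -0.095   0.231 ] yaw -0.109 t 12.75
```

```bash
python3 -m pendant '[{"dx":-0.11,"dy":-0.21,"dz":0.0,"rx":0,"ry":0,"rz":0},{"dx":-0.11,"dy":-0.21,"dz":0.0,"rx":0,"ry":0,"rz":0},{"dx":-0.11,"dy":-0.21,"dz":0.0,"rx":0,"ry":0,"rz":0},{"dx":-0.23,"dy":-0.42,"dz":0.0,"rx":0,"ry":0,"rz":0},{"dx":-0.23,"dy":-0.42,"dz":0.0,"rx":0,"ry":0,"rz":0},{"dx":-0.23,"dy":-0.42,"dz":0.0,"rx":0,"ry":0,"rz":0},{"dx":-0.34,"dy":-0.63,"dz":0.0,"rx":0,"ry":0,"rz":0},{"dx":-0.34,"dy":-0.63,"dz":0.0,"rx":0,"ry":0,"rz":0},{"dx":-0.34,"dy":-0.63,"dz":0.0,"rx":0,"ry":0,"rz":0},{"dx":-0.42,"dy":-0.77,"dz":0.0,"rx":0,"ry":0,"rz":0},{"dx":-0.42,"dy":-0.77,"dz":0.0,"rx":0,"ry":0,"rz":0},{"dx":-0.461,"dy":-0.84,"dz":0.0,"rx":0,"ry":0,"rz":0},{"dx":-0.461,"dy":-0.84,"dz":0.0,"rx":0,"ry":0,"rz":0},{"dx":-0.461,"dy":-0.84,"dz":0.05,"rx":0,"ry":0,"rz":0},{"dx":-0.461,"dy":-0.84,"dz":0.11,"rx":0,"ry":0,"rz":0},{"dx":-0.461,"dy":-0.84,"dz":0.17,"rx":0,"ry":0,"rz":0},{"dx":-0.461,"dy":-0.84,"dz":0.22,"rx":0,"ry":0,"rz":0},{"dx":-0.461,"dy":-0.84,"dz":0.24,"rx":0,"ry":0,"rz":0},{"dx":-0.461,"dy":-0.84,"dz":0.247,"rx":0,"ry":0,"rz":0},{"dx":-0.461,"dy":-0.84,"dz":0.247,"rx":0,"ry":0,"rz":0}]'
python3 -m pendant '[{"dx":0,"dy":0,"dz":0.004,"rx":0,"ry":0,"rz":0},{"dx":0,"dy":0,"dz":0.008,"rx":0,"ry":0,"rz":0},{"dx":0,"dy":0,"dz":0.012,"rx":0,"ry":0,"rz":0},{"dx":0,"dy":0,"dz":0.015,"rx":0,"ry":0,"rz":0},{"dx":0,"dy":0,"dz":0.015,"rx":0,"ry":0,"rz":0}]'
```

```text
clock: 14.42
ee_pos: [0.4, 0.3476, 0.1076]
eef_rot: [-3.14, -0.0, -0.109]
wrist_force: [-0.5, -0.2, -4.8]
opening: 0.0136
clock: 14.83
ee_pos: [0.4, 0.3476, 0.1002]
eef_rot: [-3.14, -0.0, -0.109]
wrist_force: [-0.3, -0.6, -4.1]
opening: 0.0132
```

```bash
python3 -m pendant '[{"dx":0,"dy":0,"dz":0.004,"rx":0,"ry":0,"rz":0},{"dx":0,"dy":0,"dz":0.007,"rx":0,"ry":0,"rz":0},{"dx":0,"dy":0,"dz":0.010,"rx":0,"ry":0,"rz":0},{"dx":0,"dy":0,"dz":0.010,"rx":0,"ry":0,"rz":0}]'
python3 -m pendant '[{"dx":0,"dy":0,"dz":0.001,"rx":0,"ry":0,"rz":0},{"dx":0,"dy":0,"dz":0.002,"rx":0,"ry":0,"rz":0},{"dx":0,"dy":0,"dz":0.002,"rx":0,"ry":0,"rz":0}]'
```

```text
clock: 15.17
ee_pos: [0.4006, 0.3489, 0.0967]
eef_rot: [-3.137, -0.002, -0.109]
wrist_force: [-4.4, 2.5, 11.8]
opening: 0.0138
clock: 15.42
ee_pos: [0.401, 0.3497, 0.0967]
eef_rot: [-3.135, -0.004, -0.11]
wrist_force: [-2.8, 4.0, 9.9]
opening: 0.0136
```

```bash
python3 -m pendant '[{"dx":0,"dy":0,"dz":0,"rx":0,"ry":0,"rz":0},{"dx":0,"dy":0,"dz":0,"rx":0,"ry":0,"rz":0},{"dx":0,"dy":0,"dz":0,"rx":0,"ry":0,"rz":0},{"dx":0,"dy":0,"dz":0,"rx":0,"ry":0,"rz":0},{"dx":0,"dy":0,"dz":0,"rx":0,"ry":0,"rz":0},{"dx":0,"dy":0,"dz":0,"rx":0,"ry":0,"rz":0},{"dx":0,"dy":0,"dz":-0.05,"rx":0,"ry":0,"rz":0},{"dx":0,"dy":0,"dz":-0.12,"rx":0,"ry":0,"rz":0},{"dx":0,"dy":0,"dz":-0.2,"rx":0,"ry":0,"rz":0},{"dx":0,"dy":0,"dz":-0.28,"rx":0,"ry":0,"rz":0},{"dx":0,"dy":0,"dz":-0.35,"rx":0,"ry":0,"rz":0},{"dx":0,"dy":0,"dz":-0.35,"rx":0,"ry":0,"rz":0}]' 0.5
python3 -c "
from lib import *
plan((.46,.0,.27,.67),(.46,.0,.27,1.45))"
```

```text
clock: 16.42
ee_pos: [0.402, 0.3498, 0.2783]
eef_rot: [-3.129, -0.012, -0.11]
wrist_force: [-0.1, -0.0, -0.1]
opening: 0.0475
d [0.1916 0.6829 0.0099] r [-0.01   -0.0205 -0.9924] q6 2.27 ee [0.402  0.3498 0.2783] yaw -0.11 t 16.4167
d [0.1916 0.6829 0.0099] r [-1.6000e-03 -2.4600e-02 -1.9855e+00] q6 2.27 ee [0.402  0.3498 0.2783] yaw -0.11 t 16.4167
```

```bash
python3 -m pendant '[{"dx":0.192,"dy":0.683,"dz":-0.04,"rx":-0.01,"ry":-0.02,"rz":-0.992},{"dx":0.192,"dy":0.683,"dz":-0.04,"rx":-0.01,"ry":-0.02,"rz":-0.992},{"dx":0.192,"dy":0.683,"dz":-0.04,"rx":-0.01,"ry":-0.02,"rz":-0.992},{"dx":0.192,"dy":0.683,"dz":-0.04,"rx":-0.01,"ry":-0.02,"rz":-0.992},{"dx":0.192,"dy":0.683,"dz":-0.04,"rx":-0.01,"ry":-0.02,"rz":-0.992},{"dx":0.192,"dy":0.683,"dz":-0.04,"rx":-0.01,"ry":-0.02,"rz":-0.992},{"dx":0.192,"dy":0.683,"dz":-0.04,"rx":-0.01,"ry":-0.02,"rz":-0.992},{"dx":0.192,"dy":0.683,"dz":-0.04,"rx":-0.01,"ry":-0.02,"rz":-0.992},{"dx":0.192,"dy":0.683,"dz":-0.04,"rx":-0.01,"ry":-0.02,"rz":-0.992},{"dx":0.192,"dy":0.683,"dz":-0.04,"rx":-0.01,"ry":-0.02,"rz":-0.992}]'
python3 -c "
from lib import *
plan((.47,-.29,.27,1.455))"
```

```text
clock: 17.25
ee_pos: [0.4603, -0.0042, 0.295]
eef_rot: [3.14, -0.0, 0.668]
wrist_force: [-0.4, 0.8, 0.2]
opening: 0.0471
d [-0.3387  0.4608  0.0505] r [ 1.4000e-03  5.0000e-04 -1.0025e+00] q6 0.75 ee [ 0.4603 -0.0042  0.295 ] yaw 0.668 t 17.25
```

```bash
python3 -m pendant '[{"dx":-0.339,"dy":0.461,"dz":0.05,"rx":0,"ry":0,"rz":-1},{"dx":-0.339,"dy":0.461,"dz":0.05,"rx":0,"ry":0,"rz":-1},{"dx":-0.339,"dy":0.461,"dz":0.05,"rx":0,"ry":0,"rz":-1},{"dx":-0.339,"dy":0.461,"dz":0.05,"rx":0,"ry":0,"rz":-1},{"dx":-0.339,"dy":0.461,"dz":0.05,"rx":0,"ry":0,"rz":-1},{"dx":-0.339,"dy":0.461,"dz":0.05,"rx":0,"ry":0,"rz":-1},{"dx":-0.339,"dy":0.461,"dz":0.05,"rx":0,"ry":0,"rz":-1},{"dx":-0.339,"dy":0.461,"dz":0.05,"rx":0,"ry":0,"rz":-1},{"dx":-0.339,"dy":0.461,"dz":0.05,"rx":0,"ry":0,"rz":-1},{"dx":-0.339,"dy":0.461,"dz":0.05,"rx":0,"ry":0,"rz":-1}]'
python3 -m pendant '[{"dx":0.04,"dy":0.04,"dz":0,"rx":0,"ry":0,"rz":-1},{"dx":0.04,"dy":0.04,"dz":0,"rx":0,"ry":0,"rz":-1},{"dx":0.04,"dy":0.04,"dz":0,"rx":0,"ry":0,"rz":-1},{"dx":0.04,"dy":0.04,"dz":0,"rx":0,"ry":0,"rz":-1},{"dx":0.04,"dy":0.04,"dz":0,"rx":0,"ry":0,"rz":-1},{"dx":0.04,"dy":0.04,"dz":0,"rx":0,"ry":0,"rz":-1},{"dx":0.04,"dy":0.04,"dz":0,"rx":0,"ry":0,"rz":-1},{"dx":0.04,"dy":0.04,"dz":0,"rx":0,"ry":0,"rz":-1}]'
python3 -c "
from lib import *
plan((.47,-.336,.25,2.6))
import pickle
c=get_calibration('wrist');pickle.dump(c,open('w3.pkl','wb'));im=camera('wrist');save('w3',im,None,1.4)
print((w2px([[.473,-.336,.141],[.473,-.336,.062]],c)*1.4).round())
"
```

```text
clock: 18.08
ee_pos: [0.4695, -0.2912, 0.2693]
eef_rot: [-3.141, -0.0, 1.45]
wrist_force: [-0.5, 0.8, -0.1]
opening: 0.0471
clock: 18.75
ee_pos: [0.4918, -0.2723, 0.2695]
eef_rot: [-3.142, -0.0, 2.238]
wrist_force: [0.0, 0.4, -0.1]
opening: 0.0478
d [-0.0731 -0.1132  0.039 ] r [ 0.000e+00 -3.000e-04 -4.603e-01] q6 -1.29 ee [ 0.4918 -0.2723  0.2695] yaw 2.238 t 18.75
[[313. 340.]
 [327. 311.]]
```

View pics/w3.png

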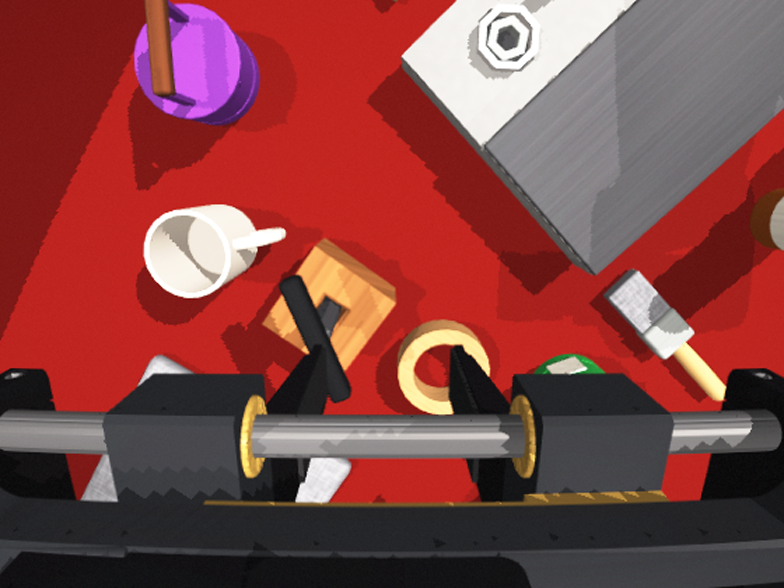

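The key bar runs from (291,280) to (342,397) with its centre where predicted, and the mug at (200,250) is clear of the jaws.

```bash
python3 -c "
from lib import *
import pickle
c=pickle.load(open('w3.pkl','rb'))
p=px2w(np.array([(292,281),(341,395)])/1.4,.141,c)[:,:2];d=p[0]-p[1];print(p.mean(0),np.arctan2(d[1],d[0]),np.hypot(*d))
print(px2w(np.array([(508,37)])/1.4,.055,c))
y=np.arctan2(d[1],d[0]);y=y%np.pi
plan((*((p.mean(0)+[.473,-.336])/2),.19,y),(*((p.mean(0)+[.473,-.336])/2),.112,y))
"
```

```text
[ 0.47535223 -0.3337215 ] 2.5919275215056556 0.0915865256757876
[[ 0.45201197 -0.06958011  0.055     ]]
d [-0.0765 -0.1047  0.159 ] r [ 0.000e+00 -3.000e-04 -4.536e-01] q6 -1.29 ee [ 0.4918 -0.2725  0.2695] yaw 2.236 t 18.8
d [-0.0765 -0.1047  0.315 ] r [ 0.000e+00 -3.000e-04 -4.536e-01] q6 -1.29 ee [ 0.4918 -0.2725  0.2695] yaw 2.236 t 18.8
```

```bash
python3 -m pendant '[{"dx":-0.076,"dy":-0.105,"dz":0.16,"rx":0,"ry":0,"rz":-0.454},{"dx":-0.076,"dy":-0.105,"dz":0.16,"rx":0,"ry":0,"rz":-0.454},{"dx":-0.076,"dy":-0.105,"dz":0.16,"rx":0,"ry":0,"rz":-0.454},{"dx":-0.076,"dy":-0.105,"dz":0.16,"rx":0,"ry":0,"rz":-0.454},{"dx":-0.076,"dy":-0.105,"dz":0.2,"rx":0,"ry":0,"rz":-0.454},{"dx":-0.076,"dy":-0.105,"dz":0.25,"rx":0,"ry":0,"rz":-0.454},{"dx":-0.076,"dy":-0.105,"dz":0.29,"rx":0,"ry":0,"rz":-0.454},{"dx":-0.076,"dy":-0.105,"dz":0.313,"rx":0,"ry":0,"rz":-0.454},{"dx":-0.076,"dy":-0.105,"dz":0.313,"rx":0,"ry":0,"rz":-0.454},{"dx":-0.076,"dy":-0.105,"dz":0.313,"rx":0,"ry":0,"rz":-0.454}]'
python3 -m pendant '[{"dx":0,"dy":0,"dz":0,"rx":0,"ry":0,"rz":0},{"dx":0,"dy":0,"dz":0,"rx":0,"ry":0,"rz":0},{"dx":0,"dy":0,"dz":0,"rx":0,"ry":0,"rz":0},{"dx":0,"dy":0,"dz":0,"rx":0,"ry":0,"rz":0},{"dx":0,"dy":0,"dz":0,"rx":0,"ry":0,"rz":0},{"dx":0,"dy":0,"dz":0,"rx":0,"ry":0,"rz":0},{"dx":0,"dy":0,"dz":0,"rx":0,"ry":0,"rz":0},{"dx":0,"dy":0,"dz":0,"rx":0,"ry":0,"rz":0},{"dx":0,"dy":0,"dz":0,"rx":0,"ry":0,"rz":0},{"dx":0,"dy":0,"dz":0,"rx":0,"ry":0,"rz":0},{"dx":0,"dy":0,"dz":0,"rx":0,"ry":0,"rz":0},{"dx":0,"dy":0,"dz":0,"rx":0,"ry":0,"rz":0}]' 0 50
python3 -c "
from lib import *
s=r.state();print(s['ee_pos'],s['eef_rot'],s['opening'],s['wrist_force'])"
```

```text
clock: 19.63
ee_pos: [0.4744, -0.3341, 0.1138]
eef_rot: [3.141, 0.0, 2.59]
wrist_force: [0.3, 0.2, -0.0]
opening: 0.0476
clock: 20.63
ee_pos: [0.4746, -0.3343, 0.114]
eef_rot: [-3.142, 0.001, 2.59]
wrist_force: [0.4, 0.8, 5.3]
opening: 0.0155
[ 0.47457626 -0.33429443  0.11403358] [-3.14157205e+00  6.14824254e-04  2.59002295e+00] 0.015507330913566392 [0.36089165 0.8035782  5.26499259]
```

```bash
python3 -m pendant '[{"dx":0,"dy":0,"dz":-0.03,"rx":0,"ry":0,"rz":0},{"dx":0,"dy":0,"dz":-0.08,"rx":0,"ry":0,"rz":0},{"dx":0,"dy":0,"dz":-0.14,"rx":0,"ry":0,"rz":0},{"dx":0,"dy":0,"dz":-0.2,"rx":0,"ry":0,"rz":0},{"dx":0,"dy":0,"dz":-0.26,"rx":0,"ry":0,"rz":0},{"dx":0,"dy":0,"dz":-0.26,"rx":0,"ry":0,"rz":0}]'
python3 -c "
from lib import *
plan((.529,-.116,.235,2.59))"
```

```text
clock: 21.13
ee_pos: [0.4757, -0.3353, 0.2491]
eef_rot: [-3.14, 0.008, 2.59]
wrist_force: [1.3, 0.1, -1.6]
opening: 0.0153
d [0.1393 0.4294 0.0266] r [-0.0016  0.0098  0.0001] q6 -1.75 ee [ 0.4757 -0.3353  0.2491] yaw 2.59 t 21.1333
```

```bash
python3 -m pendant '[{"dx":0.139,"dy":0.43,"dz":0.026,"rx":0,"ry":0.01,"rz":0},{"dx":0.139,"dy":0.43,"dz":0.026,"rx":0,"ry":0.01,"rz":0},{"dx":0.139,"dy":0.43,"dz":0.026,"rx":0,"ry":0.01,"rz":0},{"dx":0.139,"dy":0.43,"dz":0.026,"rx":0,"ry":0.01,"rz":0},{"dx":0.139,"dy":0.43,"dz":0.026,"rx":0,"ry":0.01,"rz":0},{"dx":0.139,"dy":0.43,"dz":0.026,"rx":0,"ry":0.01,"rz":0},{"dx":0.139,"dy":0.43,"dz":0.026,"rx":0,"ry":0.01,"rz":0},{"dx":0.139,"dy":0.43,"dz":0.026,"rx":0,"ry":0.01,"rz":0},{"dx":0.139,"dy":0.43,"dz":0.026,"rx":0,"ry":0.01,"rz":0}]'
python3 -c "
from lib import *
import pickle
s=r.state();c=get_calibration('wrist');pickle.dump((c,s),open('w4.pkl','wb'));im=camera('wrist');cv2.imwrite('pics/w4raw.png',im[:,:,::-1])
print(w2px([.452,-.07,.052],c), s['ee_pos'],s['eef_rot'])
save('w4',im,(180,80,420,260),3.3)
"
```

```text
clock: 21.88
ee_pos: [0.529, -0.1162, 0.2347]
eef_rot: [-3.14, -0.001, 2.59]
wrist_force: [0.3, 0.7, -2.2]
opening: 0.0154
[[276.66134135 112.30700227]] [ 0.5289773  -0.11618361  0.23467052] [-3.13985241e+00 -1.16778641e-03  2.59018454e+00]
```

View pics/w4.png

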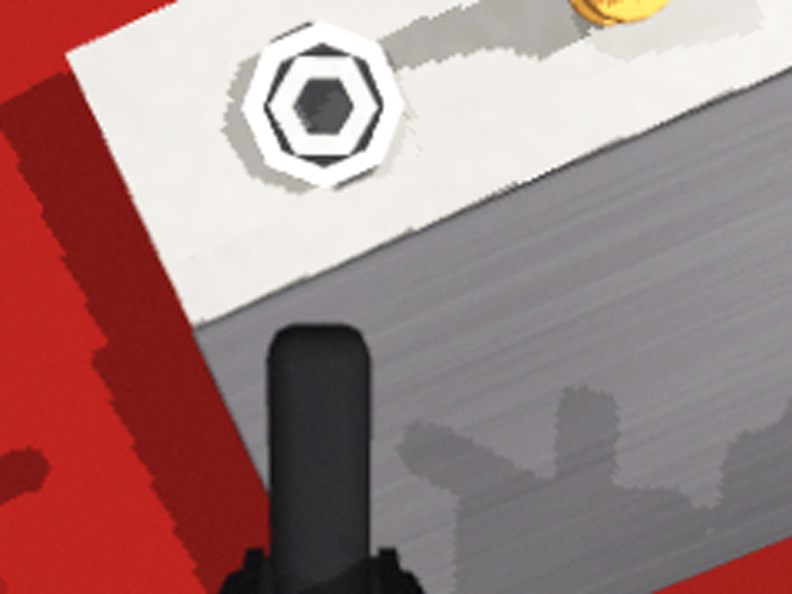

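```bash
cat >> lib.py <<'E'
def hexfit(im,c,xy,z=.052,half=14,thr=None):
    """rectify a patch (0.25 mm/px) of plane z around xy, find the dark socket, return centre, flat yaw (mod 60 deg)"""
    n=int(half*8)+1; g=(np.arange(n)-n//2)*.00025
    X,Y=np.meshgrid(xy[0]+g,xy[1]+g)
    m=w2px(np.c_[X.ravel(),Y.ravel(),np.full(X.size,z)],c).astype(np.float32).reshape(n,n,2)
    P=cv2.remap(cv2.cvtColor(im,cv2.COLOR_RGB2GRAY),m[...,0],m[...,1],cv2.INTER_CUBIC)
    t=thr or 165
    B=(P<t).astype(np.uint8); k,L,st,ce=cv2.connectedComponentsWithStats(B)
    j=min(range(1,k),key=lambda i:1e9 if st[i,4]<1500 else np.hypot(*(ce[i]-n//2)))
    hull=cv2.convexHull(cv2.findContours((L==j).astype(np.uint8),cv2.RETR_EXTERNAL,cv2.CHAIN_APPROX_NONE)[0][0])[:,0].astype(float)
    M=cv2.moments(hull.astype(np.float32)); cen=np.array([M['m10'],M['m01']])/M['m00']
    # best fitting flat direction: minimise hexagon area bounding the hull
    best=min(np.radians(np.arange(0,60,.5)),key=lambda a:max(np.ptp((hull-cen)@np.array([np.cos(a+k*np.pi/3),np.sin(a+k*np.pi/3)])) for k in range(3)))
    af=[np.ptp((hull-cen)@np.array([np.cos(best+k*np.pi/3),np.sin(best+k*np.pi/3)]))*.25 for k in range(3)]
    return np.array(xy)+(cen-n//2)*.00025,np.degrees(best),np.round(af,1),st[j,4]*.0625,P
E
python3 - <<'E'
from lib import *
import pickle
c,s=pickle.load(open('w4.pkl','rb')); im=cv2.imread('pics/w4raw.png')[:,:,::-1]
uv=[(180+323/3.3,80+105/3.3)]
p=px2w(uv,.052,c)[0,:2]; print(p)
for t in(130,165,200):
    q=hexfit(im,c,p,thr=t); print(t,[np.round(x,4) for x in q[:4]])
print("tool yaw mod60",np.degrees(s['eef_rot'][2])%60)
oc=px2w([(180+323.5/3.3,80+103.5/3.3)],.055,c)[0,:2]; print("boss centre",oc)
R0=Ro.from_euler("xyz",s["eef_rot"])
for z in(-.027,-.009):
  print(z,((w2px(s['ee_pos']+R0.apply([[.048,0,z],[.05,0,z],[.052,0,z]]),c)-[180,80])*3.3).round(1).tolist())
E
```

```text
[ 0.45224929 -0.0686345 ]
130 [array([ 0.4521, -0.0688]), np.float64(28.5), array([16.7, 16.9, 16.9]), np.float64(238.6875)]
165 [array([ 0.4521, -0.0689]), np.float64(28.0), array([17.4, 17.4, 17.5]), np.float64(257.875)]
200 [array([ 0.452 , -0.0689]), np.float64(28.0), array([17.9, 18. , 18.2]), np.float64(275.625)]
tool yaw mod60 28.406642182100256
boss centre [ 0.45205611 -0.06833249]
-0.027 [[322.6, 332.9], [322.6, 319.4], [322.6, 305.9]]
-0.009 [[322.3, 316.2], [322.3, 304.0], [322.3, 291.7]]
```

The socket 2 centre is at (0.4520, -0.0688) with yaw 28° mod 60, which already matches the key. The bar end at crop (320,325) suggests the bar sits about 3 mm back along tool x, so I'll zoom in on the end to be sure.

```bash
python3 - <<'E'
from lib import *
im=cv2.imread('pics/w4raw.png')[:,:,::-1]
g=im[:,270:284].mean((1,2)); print([(v,int(x)) for v,x in zip(range(172,215),g[172:215])])
save('w4b',np.clip(im[165:225,245:310].astype(float)*2.5,0,255).astype(np.uint8),None,9)
E
```

```text
[(172, 136), (173, 136), (174, 136), (175, 136), (176, 136), (177, 116), (178, 58), (179, 21), (180, 22), (181, 26), (182, 30), (183, 33), (184, 36), (185, 38), (186, 40), (187, 41), (188, 42), (189, 44), (190, 45), (191, 45), (192, 45), (193, 45), (194, 45), (195, 45), (196, 45), (197, 45), (198, 45), (199, 45), (200, 46), (201, 46), (202, 45), (203, 46), (204, 46), (205, 46), (206, 46), (207, 46), (208, 46), (209, 46), (210, 45), (211, 45), (212, 46), (213, 46), (214, 46)]
```

View pics/w4b.png

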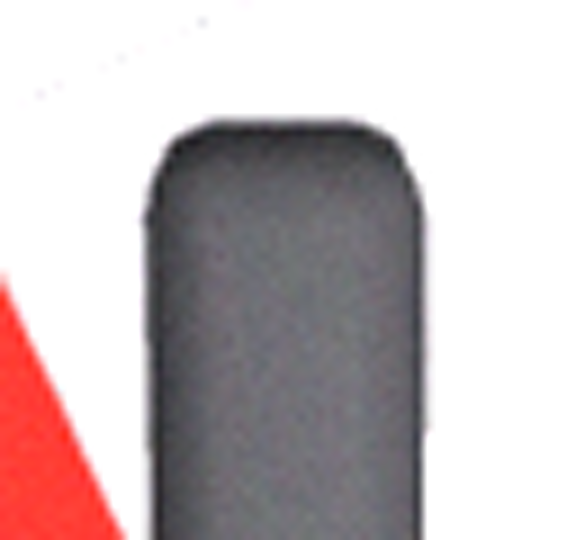

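```bash
python3 -c "
from lib import *
plan((.4500,-.0670,.235,2.585),(.4500,-.0670,.158,2.585))"
```

```text
d [ 0.1865  0.0015 -0.0002] r [-0.0021 -0.0011  0.0054] q6 -1.36 ee [ 0.529  -0.1166  0.2348] yaw 2.589 t 21.9333
d [0.1864 0.0018 0.1538] r [-0.0021 -0.0011  0.0054] q6 -1.36 ee [ 0.529  -0.1166  0.2348] yaw 2.589 t 21.9333
```

```bash
python3 -m pendant '[{"dx":0.186,"dy":0.0015,"dz":0,"rx":-0.002,"ry":-0.001,"rz":0.005},{"dx":0.186,"dy":0.0015,"dz":0,"rx":-0.002,"ry":-0.001,"rz":0.005},{"dx":0.186,"dy":0.0015,"dz":0,"rx":-0.002,"ry":-0.001,"rz":0.005},{"dx":0.186,"dy":0.0015,"dz":0,"rx":-0.002,"ry":-0.001,"rz":0.005},{"dx":0.1865,"dy":0.0018,"dz":0.05,"rx":-0.002,"ry":-0.001,"rz":0.005},{"dx":0.1865,"dy":0.0018,"dz":0.1,"rx":-0.002,"ry":-0.001,"rz":0.005},{"dx":0.1865,"dy":0.0018,"dz":0.14,"rx":-0.002,"ry":-0.001,"rz":0.005},{"dx":0.1865,"dy":0.0018,"dz":0.152,"rx":-0.002,"ry":-0.001,"rz":0.005},{"dx":0.1865,"dy":0.0018,"dz":0.152,"rx":-0.002,"ry":-0.001,"rz":0.005},{"dx":0.1865,"dy":0.0018,"dz":0.152,"rx":-0.002,"ry":-0.001,"rz":0.005}]'
python3 -m pendant '[{"dx":0,"dy":0,"dz":0.004,"rx":0,"ry":0,"rz":0},{"dx":0,"dy":0,"dz":0.008,"rx":0,"ry":0,"rz":0},{"dx":0,"dy":0,"dz":0.012,"rx":0,"ry":0,"rz":0},{"dx":0,"dy":0,"dz":0.016,"rx":0,"ry":0,"rz":0},{"dx":0,"dy":0,"dz":0.016,"rx":0,"ry":0,"rz":0}]'
python3 -c "
from lib import *
plan((.4500,-.0670,.138,2.585))
s=r.state();print(s['wrist_force'],s['moment'])"
```

```text
clock: 22.77
ee_pos: [0.4507, -0.0677, 0.1593]
eef_rot: [-3.142, 0.0, 2.584]
wrist_force: [-0.4, -0.3, -1.7]
opening: 0.0154
clock: 23.18
ee_pos: [0.4506, -0.0677, 0.1513]
eef_rot: [-3.142, 0.0, 2.585]
wrist_force: [0.5, -0.3, -3.0]
opening: 0.0155
d [0.0018 0.0005 0.0265] r [-0.      0.0002 -0.0004] q6 -1.31 ee [ 0.4506 -0.0677  0.1513] yaw 2.585 t 23.1833
[ 0.49134858 -0.26631481 -3.04667082] [ 0.06197215 -0.15778541  0.01421572]
```

```bash
python3 -m pendant '[{"dx":0.001,"dy":0.0,"dz":0.004,"rx":0,"ry":0,"rz":0},{"dx":0.001,"dy":0.0,"dz":0.008,"rx":0,"ry":0,"rz":0},{"dx":0.001,"dy":0.0,"dz":0.012,"rx":0,"ry":0,"rz":0},{"dx":0.001,"dy":0.0,"dz":0.012,"rx":0,"ry":0,"rz":0}]'
python3 -m pendant '[{"dx":0,"dy":0,"dz":0.004,"rx":0,"ry":0,"rz":0},{"dx":0,"dy":0,"dz":0.006,"rx":0,"ry":0,"rz":0},{"dx":0,"dy":0,"dz":0.006,"rx":0,"ry":0,"rz":0}]'
```

```text
clock: 23.52
ee_pos: [0.4503, -0.0673, 0.1453]
eef_rot: [3.141, 0.001, 2.585]
wrist_force: [0.9, 1.6, -0.7]
opening: 0.0155
clock: 23.77
ee_pos: [0.4502, -0.0672, 0.1419]
eef_rot: [3.141, 0.0, 2.585]
wrist_force: [0.4, 0.6, -3.1]
opening: 0.0155
```

Going in freely. I'll finish the descent to about 0.138.

```bash
python3 -m pendant '[{"dx":0,"dy":0,"dz":0.003,"rx":0,"ry":0,"rz":0},{"dx":0,"dy":0,"dz":0.006,"rx":0,"ry":0,"rz":0},{"dx":0,"dy":0,"dz":0.008,"rx":0,"ry":0,"rz":0},{"dx":0,"dy":0,"dz":0.009,"rx":0,"ry":0,"rz":0},{"dx":0,"dy":0,"dz":0.009,"rx":0,"ry":0,"rz":0},{"dx":0,"dy":0,"dz":0.009,"rx":0,"ry":0,"rz":0}]'
python3 -c "
from lib import *
s=r.state();print(s['ee_pos'],s['wrist_force'],s['moment'])"
```

```text
clock: 24.27
ee_pos: [0.4507, -0.0673, 0.1379]
eef_rot: [3.141, 0.001, 2.585]
wrist_force: [-0.3, 0.9, 6.0]
opening: 0.015
[ 0.45067118 -0.0673312   0.1379189 ] [-0.28837103  0.89508852  6.03491616] [ 0.35336316 -0.21699691  0.01116844]
```

```bash
python3 -m pendant '[{"dx":0,"dy":0,"dz":0.002,"rx":0,"ry":0,"rz":0},{"dx":0,"dy":0,"dz":0.002,"rx":0,"ry":0,"rz":0},{"dx":0,"dy":0.0005,"dz":0.002,"rx":0,"ry":0,"rz":0.1},{"dx":0,"dy":0.001,"dz":0.002,"rx":0,"ry":0,"rz":0.2},{"dx":0,"dy":0.0012,"dz":0.002,"rx":0,"ry":0,"rz":0.3},{"dx":-0.0002,"dy":0.0015,"dz":0.002,"rx":0,"ry":0,"rz":0.4},{"dx":-0.0004,"dy":0.0018,"dz":0.002,"rx":0,"ry":0,"rz":0.5},{"dx":-0.0006,"dy":0.0021,"dz":0.002,"rx":0,"ry":0,"rz":0.6},{"dx":-0.0008,"dy":0.0025,"dz":0.002,"rx":0,"ry":0,"rz":0.7},{"dx":-0.001,"dy":0.0028,"dz":0.002,"rx":0,"ry":0,"rz":0.8},{"dx":-0.0013,"dy":0.003,"dz":0.002,"rx":0,"ry":0,"rz":0.9},{"dx":-0.0013,"dy":0.0032,"dz":0.002,"rx":0,"ry":0,"rz":1.0},{"dx":-0.0013,"dy":0.0032,"dz":0.002,"rx":0,"ry":0,"rz":1.0},{"dx":-0.0013,"dy":0.0032,"dz":0.002,"rx":0,"ry":0,"rz":1.0}]'
python3 -c "
from lib import *
s=r.state();print(s['ee_pos'],s['wrist_force'],s['moment'])"
```

```text
clock: 25.43
ee_pos: [0.453, -0.0666, 0.1379]
eef_rot: [3.138, 0.002, 1.799]
wrist_force: [-0.7, 2.1, 10.2]
opening: 0.0154
[ 0.45297356 -0.06656772  0.13788019] [-0.70514141  2.13267565 10.1860525 ] [ 0.32983247 -0.285544    0.02175781]
```

```bash
python3 -m pendant '[{"dx":0,"dy":0.0005,"dz":0.001,"rx":0,"ry":0,"rz":0.1},{"dx":0,"dy":0.001,"dz":0.001,"rx":0,"ry":0,"rz":0.2},{"dx":0,"dy":0.0012,"dz":0.001,"rx":0,"ry":0,"rz":0.3},{"dx":-0.0002,"dy":0.0015,"dz":0.001,"rx":0,"ry":0,"rz":0.4}]'
python3 -c "
from lib import *
s=r.state();print(s['ee_pos'],s['wrist_force'],s['moment'])"
python3 -m pendant '[{"dx":0,"dy":0.0005,"dz":0.001,"rx":0,"ry":0,"rz":0.1},{"dx":0,"dy":0.001,"dz":0.001,"rx":0,"ry":0,"rz":0.2},{"dx":0,"dy":0.0012,"dz":0.001,"rx":0,"ry":0,"rz":0.3},{"dx":-0.0002,"dy":0.0015,"dz":0.001,"rx":0,"ry":0,"rz":0.4}]'
python3 -c "
from lib import *
s=r.state();print(s['ee_pos'],s['wrist_force'],s['moment'])"
```

```text
clock: 25.77
ee_pos: [0.4541, -0.0667, 0.138]
eef_rot: [3.136, 0.001, 1.481]
wrist_force: [-0.8, 0.9, 5.9]
opening: 0.015
[ 0.45412957 -0.06666273  0.13795638] [-0.80302058  0.91499197  5.90892049] [ 0.20428349 -0.15967842  0.09324374]
clock: 26.1
ee_pos: [0.4551, -0.067, 0.1379]
eef_rot: [3.135, -0.0, 1.164]
wrist_force: [-0.7, 0.9, 7.5]
opening: 0.0153
[ 0.45505232 -0.06701765  0.1379399 ] [-0.73541917  0.94660663  7.46253843] [0.0989197  0.11721913 0.79612636]
```

```bash
python3 -m pendant '[{"dx":0,"dy":0,"dz":0.001,"rx":0,"ry":0,"rz":0.08},{"dx":0,"dy":0,"dz":0.001,"rx":0,"ry":0,"rz":0.16},{"dx":0,"dy":0,"dz":0.001,"rx":0,"ry":0,"rz":0.16},{"dx":0,"dy":0,"dz":0.001,"rx":0,"ry":0,"rz":0.16}]'
python3 -c "
from lib import *
s=r.state();print(s['ee_pos'],s['wrist_force'],s['moment'])"
```

```text
clock: 26.43
ee_pos: [0.4553, -0.0672, 0.1379]
eef_rot: [3.134, -0.001, 1.04]
wrist_force: [-0.3, 1.4, 6.8]
opening: 0.0155
[ 0.45529397 -0.06723598  0.13794946] [-0.26931983  1.43227693  6.78474822] [0.14316384 0.06405216 0.74081406]
```

The torque saturated at 0.75 N m, far above friction, so screw 2 is at its stop. The bar has slipped a little in the grip, so I'll re-grip squarely and nearer the key axis.

```bash
python3 -c "
from lib import *
plan((.4532,-.069,.138,1.15))"
```

```text
d [-0.0052 -0.0018 -0.0001] r [ 0.0093 -0.0003 -0.1399] q6 0.24 ee [ 0.4553 -0.0672  0.1379] yaw 1.04 t 26.4333
```

```bash
python3 -m pendant '[{"dx":0,"dy":0,"dz":0,"rx":0,"ry":0,"rz":0},{"dx":0,"dy":0,"dz":0,"rx":0,"ry":0,"rz":0},{"dx":0,"dy":0,"dz":0,"rx":0,"ry":0,"rz":0},{"dx":0,"dy":0,"dz":0,"rx":0,"ry":0,"rz":0},{"dx":-0.005,"dy":-0.002,"dz":0,"rx":0.009,"ry":0,"rz":-0.14},{"dx":-0.005,"dy":-0.002,"dz":0,"rx":0.009,"ry":0,"rz":-0.14},{"dx":-0.005,"dy":-0.002,"dz":0,"rx":0.009,"ry":0,"rz":-0.14},{"dx":-0.005,"dy":-0.002,"dz":0,"rx":0.009,"ry":0,"rz":-0.14},{"dx":-0.005,"dy":-0.002,"dz":0,"rx":0.009,"ry":0,"rz":-0.14}]' 0.25
python3 -m pendant '[{"dx":0,"dy":0,"dz":0,"rx":0,"ry":0,"rz":0},{"dx":0,"dy":0,"dz":0,"rx":0,"ry":0,"rz":0},{"dx":0,"dy":0,"dz":0,"rx":0,"ry":0,"rz":0},{"dx":0,"dy":0,"dz":0,"rx":0,"ry":0,"rz":0},{"dx":0,"dy":0,"dz":0,"rx":0,"ry":0,"rz":0},{"dx":0,"dy":0,"dz":0,"rx":0,"ry":0,"rz":0},{"dx":0,"dy":0,"dz":0,"rx":0,"ry":0,"rz":0},{"dx":0,"dy":0,"dz":0,"rx":0,"ry":0,"rz":0}]' 0 60
python3 -c "
from lib import *
s=r.state();print(s['ee_pos'],s['wrist_force'],s['moment'],s['eef_rot'])"
```

```text
clock: 27.18
ee_pos: [0.4532, -0.0688, 0.1379]
eef_rot: [3.141, -0.0, 1.148]
wrist_force: [0.7, 0.1, 0.2]
opening: 0.0239
clock: 27.85
ee_pos: [0.4532, -0.0689, 0.1379]
eef_rot: [3.141, -0.0, 1.148]
wrist_force: [1.0, -0.0, -0.5]
opening: 0.0156
[ 0.45324878 -0.06885349  0.13792176] [ 0.98108686 -0.00208471 -0.52384217] [-0.10668133 -0.29549288 -0.05843144] [ 3.14112376e+00 -2.23342455e-04  1.14788420e+00]
```

```bash
python3 -m pendant '[{"dx":0,"dy":0,"dz":-0.02,"rx":0,"ry":0,"rz":0},{"dx":0,"dy":0,"dz":-0.05,"rx":0,"ry":0,"rz":0},{"dx":0,"dy":0,"dz":-0.09,"rx":0,"ry":0,"rz":0},{"dx":0,"dy":0,"dz":-0.14,"rx":0,"ry":0,"rz":0},{"dx":0,"dy":0,"dz":-0.19,"rx":0,"ry":0,"rz":0},{"dx":0,"dy":0,"dz":-0.19,"rx":0,"ry":0,"rz":0}]'
python3 -c "
from lib import *
plan((.5115,.045,.235,1.92))"
```

```text
clock: 28.35
ee_pos: [0.4544, -0.0692, 0.2366]
eef_rot: [3.136, -0.001, 1.148]
wrist_force: [0.8, 0.4, -0.9]
opening: 0.0152
d [0.2551 0.0104 0.0034] r [ 0.0075  0.0017 -0.983 ] q6 0.13 ee [ 0.4544 -0.0692  0.2366] yaw 1.148 t 28.35
```

```bash
python3 -m pendant '[{"dx":0.255,"dy":0.01,"dz":0.003,"rx":0.0075,"ry":0,"rz":-0.983},{"dx":0.255,"dy":0.01,"dz":0.003,"rx":0.0075,"ry":0,"rz":-0.983},{"dx":0.255,"dy":0.01,"dz":0.003,"rx":0.0075,"ry":0,"rz":-0.983},{"dx":0.255,"dy":0.01,"dz":0.003,"rx":0.0075,"ry":0,"rz":-0.983},{"dx":0.255,"dy":0.01,"dz":0.003,"rx":0.0075,"ry":0,"rz":-0.983},{"dx":0.255,"dy":0.01,"dz":0.003,"rx":0.0075,"ry":0,"rz":-0.983},{"dx":0.255,"dy":0.01,"dz":0.003,"rx":0.0075,"ry":0,"rz":-0.983},{"dx":0.255,"dy":0.01,"dz":0.003,"rx":0.0075,"ry":0,"rz":-0.983},{"dx":0.255,"dy":0.01,"dz":0.003,"rx":0.0075,"ry":0,"rz":-0.983},{"dx":0.255,"dy":0.01,"dz":0.003,"rx":0.0075,"ry":0,"rz":-0.983},{"dx":0.255,"dy":0.01,"dz":0.003,"rx":0.0075,"ry":0,"rz":-0.983}]'
python3 - <<'E'
from lib import *
import pickle
s=r.state();c=get_calibration('wrist');pickle.dump((c,s),open('w5.pkl','wb'));im=camera('wrist');cv2.imwrite('pics/w5raw.png',im[:,:,::-1])
p=w2px([.480,.1295,.052],c); print(p, s['ee_pos'],s['eef_rot'])
R0=Ro.from_euler("xyz",s["eef_rot"])
g=im[:,272:284].mean((1,2)); e=np.argmax(g[160:200]<60)+160; print("bar end row",e,g[e-3:e+4].astype(int),"pred",w2px(s['ee_pos']+R0.apply([[.05,0,-.014],[.045,0,-.014]]),c).round(1).tolist())
for t in(130,165,200):
    q=hexfit(im,c,(.480,.1295),thr=t); print(t,[np.round(x,4) for x in q[:4]])
print("tool yaw mod60",np.degrees(s['eef_rot'][2])%60)
save('w5',im,(180,80,420,260),3.3)
E
```

```text
clock: 29.27
ee_pos: [0.5112, 0.0449, 0.2351]
eef_rot: [-3.141, 0.001, 1.918]
wrist_force: [0.0, -0.2, -1.9]
opening: 0.0151
[[277.23121267 111.01580742]] [0.51123595 0.04489102 0.23514291] [-3.14100990e+00  1.17186880e-03  1.91768787e+00]
bar end row 175 [193 165  82  18  19  22  23] pred [[278.3, 172.5], [278.3, 182.0]]
130 [array([0.4797, 0.1292]), np.float64(44.5), array([17.6, 17.6, 17.6]), np.float64(259.1875)]
165 [array([0.4797, 0.1292]), np.float64(45.5), array([18.2, 18.3, 18.2]), np.float64(278.9375)]
200 [array([0.4797, 0.1291]), np.float64(45.5), array([18.9, 19.1, 19.1]), np.float64(303.0)]
tool yaw mod60 49.875421357944674
```

View pics/w5.png

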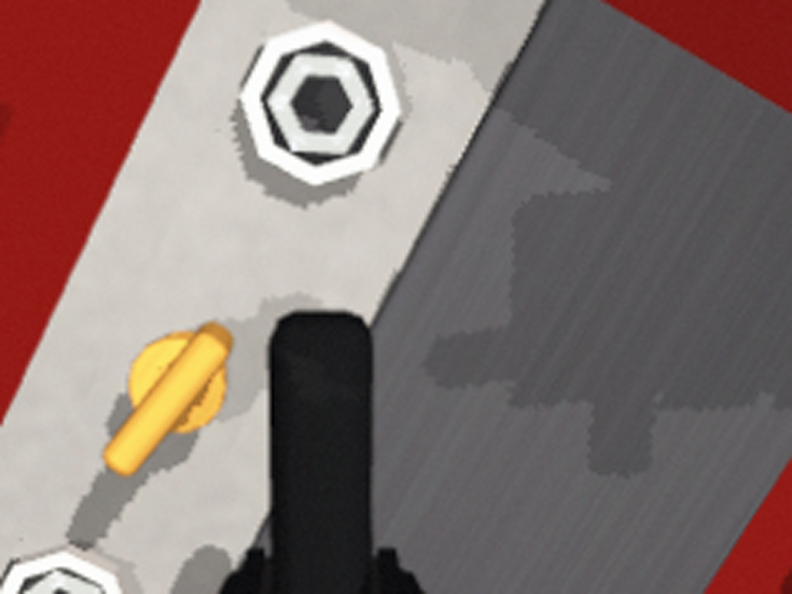

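```bash
python3 -c "
from lib import *
plan((.4800,.1300,.235,1.841),(.4800,.1300,.159,1.841))"
```

```text
d [ 1.813e-01 -9.000e-04  1.000e-04] r [-0.0006  0.0016  0.0982] q6 -0.39 ee [0.5113 0.0449 0.2352] yaw 1.918 t 29.3167
d [ 0.1815 -0.0008  0.1521] r [-0.0006  0.0016  0.0982] q6 -0.39 ee [0.5113 0.0449 0.2352] yaw 1.918 t 29.3167
```

```bash
python3 -m pendant '[{"dx":0.181,"dy":-0.001,"dz":0,"rx":0,"ry":0.001,"rz":0.098},{"dx":0.181,"dy":-0.001,"dz":0,"rx":0,"ry":0.001,"rz":0.098},{"dx":0.181,"dy":-0.001,"dz":0,"rx":0,"ry":0.001,"rz":0.098},{"dx":0.1815,"dy":-0.001,"dz":0,"rx":0,"ry":0.001,"rz":0.098},{"dx":0.1815,"dy":-0.0008,"dz":0.05,"rx":0,"ry":0.001,"rz":0.098},{"dx":0.1815,"dy":-0.0008,"dz":0.1,"rx":0,"ry":0.001,"rz":0.098},{"dx":0.1815,"dy":-0.0008,"dz":0.14,"rx":0,"ry":0.001,"rz":0.098},{"dx":0.1815,"dy":-0.0008,"dz":0.152,"rx":0,"ry":0.001,"rz":0.098},{"dx":0.1815,"dy":-0.0008,"dz":0.152,"rx":0,"ry":0.001,"rz":0.098},{"dx":0.1815,"dy":-0.0008,"dz":0.152,"rx":0,"ry":0.001,"rz":0.098}]'
python3 -m pendant '[{"dx":0,"dy":0,"dz":0.004,"rx":0,"ry":0,"rz":0},{"dx":0,"dy":0,"dz":0.008,"rx":0,"ry":0,"rz":0},{"dx":0,"dy":0,"dz":0.012,"rx":0,"ry":0,"rz":0},{"dx":0,"dy":0,"dz":0.016,"rx":0,"ry":0,"rz":0},{"dx":0,"dy":0,"dz":0.016,"rx":0,"ry":0,"rz":0}]'
python3 -c "
from lib import *
plan((.4800,.1300,.146,1.841))"
```

```text
clock: 30.15
ee_pos: [0.4807, 0.1295, 0.1597]
eef_rot: [3.142, 0.001, 1.84]
wrist_force: [-0.1, 0.1, -2.1]
opening: 0.0154
clock: 30.57
ee_pos: [0.4806, 0.1295, 0.1516]
eef_rot: [3.142, 0.001, 1.84]
wrist_force: [0.2, 0.5, -1.5]
opening: 0.0153
d [ 0.0012 -0.0009  0.0112] r [ 0.      0.0007 -0.0008] q6 -0.14 ee [0.4806 0.1295 0.1516] yaw 1.84 t 30.5667
```

```bash
python3 -m pendant '[{"dx":0.001,"dy":-0.0008,"dz":0.004,"rx":0,"ry":0,"rz":0},{"dx":0.001,"dy":-0.0008,"dz":0.008,"rx":0,"ry":0,"rz":0},{"dx":0.001,"dy":-0.0008,"dz":0.012,"rx":0,"ry":0,"rz":0},{"dx":0.001,"dy":-0.0008,"dz":0.012,"rx":0,"ry":0,"rz":0}]'
python3 -m pendant '[{"dx":0,"dy":0,"dz":0.004,"rx":0,"ry":0,"rz":0},{"dx":0,"dy":0,"dz":0.006,"rx":0,"ry":0,"rz":0},{"dx":0,"dy":0,"dz":0.006,"rx":0,"ry":0,"rz":0}]'
python3 -m pendant '[{"dx":0,"dy":0,"dz":0.003,"rx":0,"ry":0,"rz":0},{"dx":0,"dy":0,"dz":0.006,"rx":0,"ry":0,"rz":0},{"dx":0,"dy":0,"dz":0.008,"rx":0,"ry":0,"rz":0},{"dx":0,"dy":0,"dz":0.009,"rx":0,"ry":0,"rz":0},{"dx":0,"dy":0,"dz":0.009,"rx":0,"ry":0,"rz":0},{"dx":0,"dy":0,"dz":0.009,"rx":0,"ry":0,"rz":0}]'
python3 -c "
from lib import *
s=r.state();print(s['ee_pos'],s['wrist_force'],s['moment'])"
```

```text
clock: 30.9
ee_pos: [0.4806, 0.13, 0.1471]
eef_rot: [3.139, 0.001, 1.841]
wrist_force: [-1.1, -0.2, -1.2]
opening: 0.0152
clock: 31.15
ee_pos: [0.4802, 0.13, 0.1436]
eef_rot: [3.14, 0.001, 1.841]
wrist_force: [-1.5, -1.3, -1.2]
opening: 0.015
clock: 31.65
ee_pos: [0.4801, 0.13, 0.139]
eef_rot: [3.141, 0.001, 1.841]
wrist_force: [-2.3, -0.7, -3.0]
opening: 0.015
[0.48008689 0.12998541 0.13895179] [-2.28358717 -0.71066814 -2.95405133] [-0.17750826  0.26084768 -0.00346418]
```

Nearly home. I'll seat it and hold, then turn it clockwise.

```bash
python3 -m pendant '[{"dx":0,"dy":0,"dz":0.003,"rx":0,"ry":0,"rz":0},{"dx":0,"dy":0,"dz":0.004,"rx":0,"ry":0,"rz":0},{"dx":0,"dy":0,"dz":0.004,"rx":0,"ry":0,"rz":0},{"dx":0,"dy":0,"dz":0.004,"rx":0,"ry":0,"rz":0},{"dx":0,"dy":0,"dz":0.004,"rx":0,"ry":0,"rz":0}]'
python3 -m pendant '[{"dx":0,"dy":0,"dz":0.002,"rx":0,"ry":0,"rz":0},{"dx":0,"dy":0.0001,"dz":0.002,"rx":0,"ry":0,"rz":0.1},{"dx":0,"dy":0.0002,"dz":0.002,"rx":0,"ry":0,"rz":0.2},{"dx":0,"dy":0.0003,"dz":0.002,"rx":0,"ry":0,"rz":0.3},{"dx":0,"dy":0.0004,"dz":0.002,"rx":0,"ry":0,"rz":0.4},{"dx":0,"dy":0.0005,"dz":0.002,"rx":0,"ry":0,"rz":0.5},{"dx":0,"dy":0.0006,"dz":0.002,"rx":0,"ry":0,"rz":0.6},{"dx":0,"dy":0.0007,"dz":0.002,"rx":0,"ry":0,"rz":0.7},{"dx":0,"dy":0.0008,"dz":0.002,"rx":0,"ry":0,"rz":0.8}]'
python3 -c "
from lib import *
s=r.state();print(s['ee_pos'],s['wrist_force'],s['moment'])"
```

```text
clock: 32.07
ee_pos: [0.4807, 0.1301, 0.138]
eef_rot: [3.139, 0.001, 1.841]
wrist_force: [-2.8, -0.5, 9.5]
opening: 0.0154
clock: 32.82
ee_pos: [0.4815, 0.1304, 0.1379]
eef_rot: [3.137, -0.002, 1.209]
wrist_force: [-3.4, 1.5, 10.5]
opening: 0.0152
[0.48146915 0.13040422 0.13794391] [-3.40756337  1.52954973 10.51475711] [0.13309741 1.04641787 0.09013546]
```

```bash
python3 -m pendant '[{"dx":0,"dy":-0.001,"dz":0.001,"rx":0,"ry":0,"rz":0.1},{"dx":0,"dy":-0.001,"dz":0.001,"rx":0,"ry":0,"rz":0.2},{"dx":0,"dy":-0.001,"dz":0.001,"rx":0,"ry":0,"rz":0.3},{"dx":0,"dy":-0.001,"dz":0.001,"rx":0,"ry":0,"rz":0.4}]'
python3 -c "
from lib import *
s=r.state();print(s['ee_pos'],s['wrist_force'],s['moment'])"
python3 -m pendant '[{"dx":0,"dy":-0.001,"dz":0.001,"rx":0,"ry":0,"rz":0.1},{"dx":0,"dy":-0.001,"dz":0.001,"rx":0,"ry":0,"rz":0.2},{"dx":0,"dy":-0.001,"dz":0.001,"rx":0,"ry":0,"rz":0.3},{"dx":0,"dy":-0.001,"dz":0.001,"rx":0,"ry":0,"rz":0.3}]'
python3 -c "
from lib import *
s=r.state();print(s['ee_pos'],s['wrist_force'],s['moment'])"
```

```text
clock: 33.15
ee_pos: [0.4813, 0.1307, 0.138]
eef_rot: [3.137, -0.004, 0.891]
wrist_force: [-2.3, 1.0, 4.3]
opening: 0.0154
[0.48127752 0.13072115 0.13800927] [-2.3084093   1.00283308  4.30111244] [0.10672584 0.66587664 0.09094262]
clock: 33.48
ee_pos: [0.4813, 0.1311, 0.138]
eef_rot: [3.138, -0.006, 0.652]
wrist_force: [-1.2, -0.3, 5.7]
opening: 0.015
[0.48133385 0.13114295 0.13804554] [-1.21982636 -0.32967669  5.68645477] [-0.05917264  0.58174061  0.03078596]
```

```bash
python3 -m pendant '[{"dx":0,"dy":0,"dz":0.001,"rx":0,"ry":0,"rz":0.1},{"dx":0,"dy":0,"dz":0.001,"rx":0,"ry":0,"rz":0.2},{"dx":0,"dy":0,"dz":0.001,"rx":0,"ry":0,"rz":0.25},{"dx":0,"dy":0,"dz":0.001,"rx":0,"ry":0,"rz":0.25}]'
python3 -c "
from lib import *
s=r.state();print(s['ee_pos'],s['wrist_force'],s['moment'])"
python3 -m pendant '[{"dx":0,"dy":0,"dz":0.001,"rx":0,"ry":0,"rz":0.1},{"dx":0,"dy":0,"dz":0.001,"rx":0,"ry":0,"rz":0.15},{"dx":0,"dy":0,"dz":0.001,"rx":0,"ry":0,"rz":0.15}]'
python3 -c "
from lib import *
s=r.state();print(s['ee_pos'],s['wrist_force'],s['moment'])"
```

```text
clock: 33.82
ee_pos: [0.4817, 0.1312, 0.138]
eef_rot: [3.139, -0.008, 0.456]
wrist_force: [-1.8, -0.7, 5.2]
opening: 0.0154
[0.48172995 0.13116534 0.13801385] [-1.7791819  -0.74023363  5.24907236] [-0.03272946  0.53138928  0.01948384]
clock: 34.07
ee_pos: [0.4821, 0.1312, 0.138]
eef_rot: [3.139, -0.009, 0.338]
wrist_force: [-1.7, -1.3, 5.6]
opening: 0.0151
[0.48210703 0.13116928 0.13799982] [-1.71939877 -1.284305    5.59237702] [-0.10099644  0.56144897  0.10703071]
```

```bash
python3 -m pendant '[{"dx":0,"dy":0,"dz":0.001,"rx":0,"ry":0,"rz":0.1},{"dx":0,"dy":0,"dz":0.001,"rx":0,"ry":0,"rz":0.2},{"dx":0,"dy":0,"dz":0.001,"rx":0,"ry":0,"rz":0.2}]'
python3 -c "
from lib import *
s=r.state();print(s['ee_pos'],s['wrist_force'],s['moment'])"
python3 -m pendant '[{"dx":0,"dy":0,"dz":0.001,"rx":0,"ry":0,"rz":0.1},{"dx":0,"dy":0,"dz":0.001,"rx":0,"ry":0,"rz":0.1},{"dx":0,"dy":0,"dz":0.001,"rx":0,"ry":0,"rz":0.1}]'
python3 -c "
from lib import *
s=r.state();print(s['ee_pos'],s['wrist_force'],s['moment'])"
```

```text
clock: 34.32
ee_pos: [0.4824, 0.1312, 0.138]
eef_rot: [3.14, -0.01, 0.18]
wrist_force: [-3.1, 0.4, 5.9]
opening: 0.0156
[0.48240976 0.131157   0.13801273] [-3.05099436  0.3841987   5.89104326] [-0.07248913  0.69112891  0.41945177]
clock: 34.57
ee_pos: [0.4827, 0.1311, 0.138]
eef_rot: [3.141, -0.011, 0.105]
wrist_force: [-2.7, -0.9, 6.1]
opening: 0.0151
[0.48269097 0.13114141 0.13801384] [-2.72490399 -0.88121128  6.14662772] [-0.13062831  0.7224878   0.55208506]
```

```bash
python3 -m pendant '[{"dx":-0.001,"dy":0,"dz":0.001,"rx":0,"ry":0,"rz":0.08},{"dx":-0.001,"dy":0,"dz":0.001,"rx":0,"ry":0,"rz":0.15},{"dx":-0.001,"dy":0,"dz":0.001,"rx":0,"ry":0,"rz":0.15},{"dx":-0.001,"dy":0,"dz":0.001,"rx":0,"ry":0,"rz":0.15}]'
python3 -c "
from lib import *
s=r.state();print(s['ee_pos'],s['wrist_force'],s['moment'])
plan((.4812,.1305,.138,.2))"
```

```text
clock: 34.9
ee_pos: [0.4826, 0.131, 0.138]
eef_rot: [-3.141, -0.013, -0.008]
wrist_force: [-2.4, -0.1, 5.6]
opening: 0.0151
[0.48263392 0.13099241 0.13801274] [-2.38609564 -0.06210961  5.60257525] [-0.24716262  0.47605365  0.73189266]
d [-0.0029  0.001  -0.    ] r [ 0.0016 -0.0164 -0.265 ] q6 1.71 ee [0.4826 0.131  0.138 ] yaw -0.008 t 34.9
```

Same saturated 0.73 N m, so screw 1 is at its stop. I'll re-grip squarely and lift.

```bash
python3 -m pendant '[{"dx":0,"dy":0,"dz":0,"rx":0,"ry":0,"rz":0},{"dx":0,"dy":0,"dz":0,"rx":0,"ry":0,"rz":0},{"dx":0,"dy":0,"dz":0,"rx":0,"ry":0,"rz":0},{"dx":0,"dy":0,"dz":0,"rx":0,"ry":0,"rz":0},{"dx":-0.003,"dy":0.001,"dz":0,"rx":0.002,"ry":-0.016,"rz":-0.21},{"dx":-0.003,"dy":0.001,"dz":0,"rx":0.002,"ry":-0.016,"rz":-0.21},{"dx":-0.003,"dy":0.001,"dz":0,"rx":0.002,"ry":-0.016,"rz":-0.21},{"dx":-0.003,"dy":0.001,"dz":0,"rx":0.002,"ry":-0.016,"rz":-0.21},{"dx":-0.003,"dy":0.001,"dz":0,"rx":0.002,"ry":-0.016,"rz":-0.21}]' 0.25
python3 -m pendant '[{"dx":0,"dy":0,"dz":0,"rx":0,"ry":0,"rz":0},{"dx":0,"dy":0,"dz":0,"rx":0,"ry":0,"rz":0},{"dx":0,"dy":0,"dz":0,"rx":0,"ry":0,"rz":0},{"dx":0,"dy":0,"dz":0,"rx":0,"ry":0,"rz":0},{"dx":0,"dy":0,"dz":0,"rx":0,"ry":0,"rz":0},{"dx":0,"dy":0,"dz":0,"rx":0,"ry":0,"rz":0},{"dx":0,"dy":0,"dz":0,"rx":0,"ry":0,"rz":0},{"dx":0,"dy":0,"dz":0,"rx":0,"ry":0,"rz":0}]' 0 60
python3 -m pendant '[{"dx":0,"dy":0,"dz":-0.02,"rx":0,"ry":0,"rz":0},{"dx":0,"dy":0,"dz":-0.05,"rx":0,"ry":0,"rz":0},{"dx":0,"dy":0,"dz":-0.09,"rx":0,"ry":0,"rz":0},{"dx":0,"dy":0,"dz":-0.14,"rx":0,"ry":0,"rz":0},{"dx":0,"dy":0,"dz":-0.2,"rx":0,"ry":0,"rz":0},{"dx":0,"dy":0,"dz":-0.24,"rx":0,"ry":0,"rz":0},{"dx":0,"dy":0,"dz":-0.24,"rx":0,"ry":0,"rz":0}]'
python3 - <<'E'
from lib import *
s=r.state(); print(s['moment'])
# view pose for block, looking from yaw 0.15
plan((.41,-.335,.27,.15))
E
```

```text
clock: 35.65
ee_pos: [0.4812, 0.1305, 0.138]
eef_rot: [-3.141, -0.001, 0.155]
wrist_force: [0.3, -0.3, 0.3]
opening: 0.0238
clock: 36.32
ee_pos: [0.4812, 0.1305, 0.138]
eef_rot: [-3.141, -0.001, 0.155]
wrist_force: [-0.3, 0.4, 0.3]
opening: 0.0152
clock: 36.9
ee_pos: [0.4824, 0.1307, 0.2615]
eef_rot: [-3.141, -0.007, 0.155]
wrist_force: [0.3, 0.5, -1.9]
opening: 0.0152
[-0.00695071  0.01338046 -0.06437956]
d [-0.2869  0.8978 -0.0192] r [-0.0007 -0.0083  0.0065] q6 1.55 ee [0.4824 0.1307 0.2615] yaw 0.155 t 36.9
```

```bash
python3 -m pendant '[{"dx":-0.287,"dy":0.898,"dz":-0.019,"rx":0,"ry":-0.008,"rz":0},{"dx":-0.287,"dy":0.898,"dz":-0.019,"rx":0,"ry":-0.008,"rz":0},{"dx":-0.287,"dy":0.898,"dz":-0.019,"rx":0,"ry":-0.008,"rz":0},{"dx":-0.287,"dy":0.898,"dz":-0.019,"rx":0,"ry":-0.008,"rz":0},{"dx":-0.287,"dy":0.898,"dz":-0.019,"rx":0,"ry":-0.008,"rz":0},{"dx":-0.287,"dy":0.898,"dz":-0.019,"rx":0,"ry":-0.008,"rz":0},{"dx":-0.287,"dy":0.898,"dz":-0.019,"rx":0,"ry":-0.008,"rz":0},{"dx":-0.287,"dy":0.898,"dz":-0.019,"rx":0,"ry":-0.008,"rz":0},{"dx":-0.287,"dy":0.898,"dz":-0.019,"rx":0,"ry":-0.008,"rz":0},{"dx":-0.287,"dy":0.898,"dz":-0.019,"rx":0,"ry":-0.008,"rz":0},{"dx":-0.287,"dy":0.898,"dz":-0.019,"rx":0,"ry":-0.008,"rz":0},{"dx":-0.287,"dy":0.898,"dz":-0.019,"rx":0,"ry":-0.008,"rz":0},{"dx":-0.287,"dy":0.898,"dz":-0.019,"rx":0,"ry":-0.008,"rz":0},{"dx":-0.287,"dy":0.898,"dz":-0.019,"rx":0,"ry":-0.008,"rz":0},{"dx":-0.287,"dy":0.898,"dz":-0.019,"rx":0,"ry":-0.008,"rz":0},{"dx":-0.287,"dy":0.898,"dz":-0.019,"rx":0,"ry":-0.008,"rz":0}]'
python3 - <<'E'
from lib import *
import pickle
s=r.state();c=get_calibration('wrist');pickle.dump((c,s),open('w6.pkl','wb'));im=camera('wrist');cv2.imwrite('pics/w6raw.png',im[:,:,::-1])
R0=Ro.from_euler("xyz",s["eef_rot"])
B=(160,60)
print("exp hole",(w2px([.4765,-.3355,.062],c)-B)*3, "bar",((w2px(s['ee_pos']+R0.apply([[.05,0,-.014],[.045,0,-.014]]),c)-B)*3).round(1).tolist(),s['ee_pos'])
save('w6',im,(160,60,420,250),3)
E
```

```text
clock: 38.23
ee_pos: [0.4102, -0.3337, 0.2696]
eef_rot: [-3.14, -0.0, 0.157]
wrist_force: [0.2, 0.6, -2.1]
opening: 0.0153
exp hole [[383.18270223 220.77032169]] bar [[350.8, 331.9], [350.8, 360.4]] [ 0.41018301 -0.33374261  0.2696126 ]
```

View pics/w6.png

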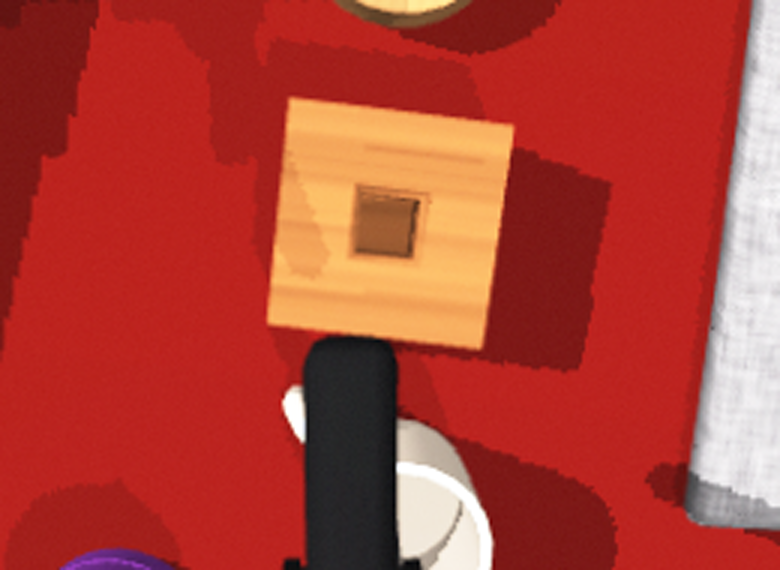

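The block's top face and hole are centred at crop (389,223), and the bar end shows about a 1 mm offset.

```bash
python3 - <<'E'
from lib import *
import pickle
c,s=pickle.load(open('w6.pkl','rb'))
h=px2w([(160+389.5/3,60+223.5/3)],.062,c)[0,:2]; print(h)
x=np.array([np.cos(.157),np.sin(.157)]);y=np.array([np.sin(.157),-np.cos(.157)])
t=h+.001*x+.0005*y; print(t)
plan((*t,.27,.157),(*t,.172,.157),(*t,.114,.157))
E
```

```text
[ 0.47587083 -0.33805843]
[ 0.47693671 -0.33839592]
d [ 0.1303  0.0299 -0.0004] r [-0.001  -0.0003 -0.0004] q6 0.61 ee [ 0.4102 -0.3338  0.2698] yaw 0.157 t 38.2833
d [0.1303 0.03   0.1956] r [-0.001  -0.0003 -0.0004] q6 0.61 ee [ 0.4102 -0.3338  0.2698] yaw 0.157 t 38.2833
d [0.1303 0.0301 0.3116] r [-0.001  -0.0003 -0.0004] q6 0.61 ee [ 0.4102 -0.3338  0.2698] yaw 0.157 t 38.2833
```

```bash
python3 -m pendant '[{"dx":0.13,"dy":0.03,"dz":0,"rx":0,"ry":0,"rz":0},{"dx":0.13,"dy":0.03,"dz":0,"rx":0,"ry":0,"rz":0},{"dx":0.13,"dy":0.03,"dz":0,"rx":0,"ry":0,"rz":0},{"dx":0.13,"dy":0.03,"dz":0.05,"rx":0,"ry":0,"rz":0},{"dx":0.13,"dy":0.03,"dz":0.1,"rx":0,"ry":0,"rz":0},{"dx":0.13,"dy":0.03,"dz":0.15,"rx":0,"ry":0,"rz":0},{"dx":0.13,"dy":0.03,"dz":0.18,"rx":0,"ry":0,"rz":0},{"dx":0.13,"dy":0.03,"dz":0.196,"rx":0,"ry":0,"rz":0},{"dx":0.13,"dy":0.03,"dz":0.196,"rx":0,"ry":0,"rz":0},{"dx":0.13,"dy":0.03,"dz":0.196,"rx":0,"ry":0,"rz":0}]'
python3 -m pendant '[{"dx":0,"dy":0,"dz":0.006,"rx":0,"ry":0,"rz":0},{"dx":0,"dy":0,"dz":0.012,"rx":0,"ry":0,"rz":0},{"dx":0,"dy":0,"dz":0.018,"rx":0,"ry":0,"rz":0},{"dx":0,"dy":0,"dz":0.024,"rx":0,"ry":0,"rz":0},{"dx":0,"dy":0,"dz":0.03,"rx":0,"ry":0,"rz":0},{"dx":0,"dy":0,"dz":0.03,"rx":0,"ry":0,"rz":0}]'
```

```text
clock: 39.12
ee_pos: [0.4771, -0.3382, 0.1724]
eef_rot: [-3.141, -0.001, 0.157]
wrist_force: [0.3, -0.9, -1.2]
opening: 0.015
clock: 39.62
ee_pos: [0.4771, -0.3381, 0.1572]
eef_rot: [-3.141, -0.001, 0.157]
wrist_force: [-0.3, 1.7, -2.0]
opening: 0.0155
```

In the hole freely. On down to just above the floor.

```bash
python3 -m pendant '[{"dx":0,"dy":0,"dz":0.015,"rx":0,"ry":0,"rz":0},{"dx":0,"dy":0,"dz":0.03,"rx":0,"ry":0,"rz":0},{"dx":0,"dy":0,"dz":0.045,"rx":0,"ry":0,"rz":0},{"dx":0,"dy":0,"dz":0.06,"rx":0,"ry":0,"rz":0},{"dx":0,"dy":0,"dz":0.07,"rx":0,"ry":0,"rz":0},{"dx":0,"dy":0,"dz":0.078,"rx":0,"ry":0,"rz":0},{"dx":0,"dy":0,"dz":0.082,"rx":0,"ry":0,"rz":0},{"dx":0,"dy":0,"dz":0.082,"rx":0,"ry":0,"rz":0}]'
python3 -m pendant '[{"dx":0,"dy":0,"dz":0.002,"rx":0,"ry":0,"rz":0},{"dx":0,"dy":0,"dz":0.004,"rx":0,"ry":0,"rz":0},{"dx":0,"dy":0,"dz":0.005,"rx":0,"ry":0,"rz":0}]'
python3 -c "
from lib import *
print(r.state()['wrist_force'])"
```

```text
clock: 40.28
ee_pos: [0.4769, -0.3379, 0.1157]
eef_rot: [-3.14, -0.0, 0.157]
wrist_force: [-0.2, 1.5, -2.0]
opening: 0.0153
clock: 40.53
ee_pos: [0.4775, -0.3383, 0.1142]
eef_rot: [3.141, -0.001, 0.157]
wrist_force: [-0.8, 1.7, 9.0]
opening: 0.0148
[-0.78443615  1.73089428  8.99200804]
```

```bash
python3 -m pendant '[{"dx":0,"dy":0,"dz":0,"rx":0,"ry":0,"rz":0},{"dx":0,"dy":0,"dz":0,"rx":0,"ry":0,"rz":0},{"dx":0,"dy":0,"dz":0,"rx":0,"ry":0,"rz":0},{"dx":0,"dy":0,"dz":0,"rx":0,"ry":0,"rz":0},{"dx":0,"dy":0,"dz":0,"rx":0,"ry":0,"rz":0},{"dx":0,"dy":0,"dz":-0.04,"rx":0,"ry":0,"rz":0},{"dx":0,"dy":0,"dz":-0.1,"rx":0,"ry":0,"rz":0},{"dx":0,"dy":0,"dz":-0.17,"rx":0,"ry":0,"rz":0},{"dx":0,"dy":0,"dz":-0.24,"rx":0,"ry":0,"rz":0},{"dx":0,"dy":0,"dz":-0.3,"rx":0,"ry":0,"rz":0},{"dx":0,"dy":0,"dz":-0.3,"rx":0,"ry":0,"rz":0}]' 0.4 30
python3 - <<'E'
from lib import *
import pickle
c,s=pickle.load(open('w5.pkl','rb'))
p=px2w([(180+118/3.3,80+466/3.3),(180+221/3.3,80+330/3.3)],.105,c)[:,:2];d=p[1]-p[0];print(p.mean(0),np.arctan2(d[1],d[0])%np.pi,np.hypot(*d))
plan((.45,-.13,.25,.9))
E
```

```text
clock: 41.45
ee_pos: [0.4787, -0.3396, 0.2703]
eef_rot: [3.134, -0.007, 0.157]
wrist_force: [1.2, 0.0, -0.1]
opening: 0.0377
[0.46724379 0.03304971] 1.2569252435555098 0.051821183143427756
d [ 0.0087 -0.4232  0.0375] r [ 0.0124 -0.0052 -0.9457] q6 0.68 ee [ 0.4787 -0.3396  0.2703] yaw 0.157 t 41.45
```

```bash
python3 -m pendant '[{"dx":0.009,"dy":-0.423,"dz":0.01,"rx":0.012,"ry":-0.005,"rz":-0.946},{"dx":0.009,"dy":-0.423,"dz":0.01,"rx":0.012,"ry":-0.005,"rz":-0.946},{"dx":0.009,"dy":-0.423,"dz":0.01,"rx":0.012,"ry":-0.005,"rz":-0.946},{"dx":0.009,"dy":-0.423,"dz":0.01,"rx":0.012,"ry":-0.005,"rz":-0.946},{"dx":0.009,"dy":-0.423,"dz":0.01,"rx":0.012,"ry":-0.005,"rz":-0.946},{"dx":0.009,"dy":-0.423,"dz":0.01,"rx":0.012,"ry":-0.005,"rz":-0.946},{"dx":0.009,"dy":-0.423,"dz":0.01,"rx":0.012,"ry":-0.005,"rz":-0.946},{"dx":0.009,"dy":-0.423,"dz":0.01,"rx":0.012,"ry":-0.005,"rz":-0.946},{"dx":0.009,"dy":-0.423,"dz":0.01,"rx":0.012,"ry":-0.005,"rz":-0.946}]'
python3 - <<'E'
from lib import *
im=camera('wrist');cv2.imwrite('pics/w7.png',im[:,:,::-1])
plan((.4663,.031,.18,1.25),(.4663,.031,.080,1.25))
im=camera('top'); save('t7',im,(60,120,445,310),2)
E
```

```text
clock: 42.2
ee_pos: [0.4503, -0.1308, 0.2635]
eef_rot: [3.141, 0.0, 0.896]
wrist_force: [0.2, -1.3, 0.3]
opening: 0.038
d [ 0.273  -0.1774  0.1669] r [ 1.00e-04  1.00e-04 -4.51e-01] q6 0.25 ee [ 0.4502 -0.131   0.2635] yaw 0.896 t 42.25
d [ 0.273  -0.1774  0.3669] r [ 1.00e-04  1.00e-04 -4.51e-01] q6 0.25 ee [ 0.4502 -0.131   0.2635] yaw 0.896 t 42.25
```

View pics/w7.png

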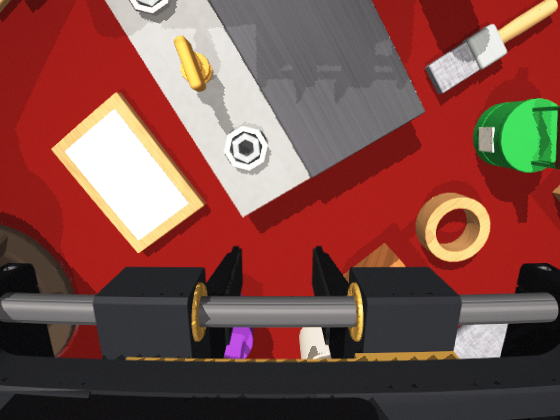

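View pics/t7.png

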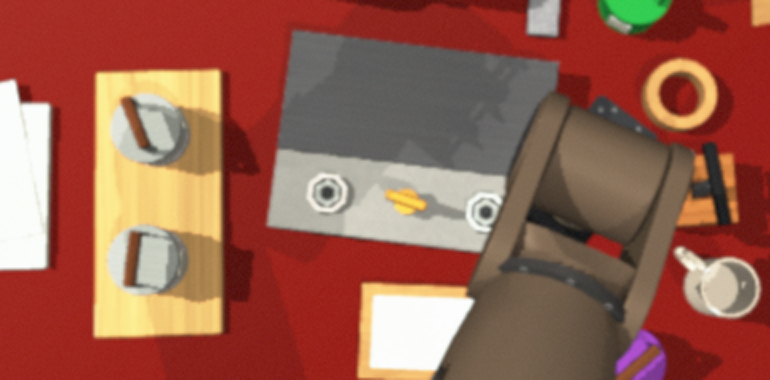

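Both pots stand on the board, the key stands in its block, and the wing is unmoved. Now the thumbscrew.

```bash
python3 -m pendant '[{"dx":0.273,"dy":-0.177,"dz":0.1,"rx":0,"ry":0,"rz":-0.451},{"dx":0.273,"dy":-0.177,"dz":0.1,"rx":0,"ry":0,"rz":-0.451},{"dx":0.273,"dy":-0.177,"dz":0.1,"rx":0,"ry":0,"rz":-0.451},{"dx":0.273,"dy":-0.177,"dz":0.1,"rx":0,"ry":0,"rz":-0.451},{"dx":0.273,"dy":-0.177,"dz":0.1,"rx":0,"ry":0,"rz":-0.451},{"dx":0.273,"dy":-0.177,"dz":0.167,"rx":0,"ry":0,"rz":-0.451},{"dx":0.273,"dy":-0.177,"dz":0.22,"rx":0,"ry":0,"rz":-0.451},{"dx":0.273,"dy":-0.177,"dz":0.28,"rx":0,"ry":0,"rz":-0.451},{"dx":0.273,"dy":-0.177,"dz":0.33,"rx":0,"ry":0,"rz":-0.451},{"dx":0.273,"dy":-0.177,"dz":0.365,"rx":0,"ry":0,"rz":-0.451},{"dx":0.273,"dy":-0.177,"dz":0.365,"rx":0,"ry":0,"rz":-0.451}]'
python3 -m pendant '[{"dx":0,"dy":0,"dz":0,"rx":0,"ry":0,"rz":0},{"dx":0,"dy":0,"dz":0,"rx":0,"ry":0,"rz":0},{"dx":0,"dy":0,"dz":0,"rx":0,"ry":0,"rz":0},{"dx":0,"dy":0,"dz":0,"rx":0,"ry":0,"rz":0},{"dx":0,"dy":0,"dz":0,"rx":0,"ry":0,"rz":0},{"dx":0,"dy":0,"dz":0,"rx":0,"ry":0,"rz":0},{"dx":0,"dy":0,"dz":0,"rx":0,"ry":0,"rz":0},{"dx":0,"dy":0,"dz":0,"rx":0,"ry":0,"rz":0},{"dx":0,"dy":0,"dz":0,"rx":0,"ry":0,"rz":0}]' 0 40
python3 -c "
from lib import *
s=r.state();print(s['wrist_force'],s['moment'])"
```

```text
clock: 43.22
ee_pos: [0.4651, 0.0299, 0.078]
eef_rot: [-3.136, 0.001, 1.247]
wrist_force: [-0.1, -0.3, -0.0]
opening: 0.038
clock: 43.97
ee_pos: [0.4665, 0.0296, 0.0789]
eef_rot: [-3.14, 0.001, 1.247]
wrist_force: [2.6, -4.0, 4.7]
opening: 0.0115
[ 2.61973475 -3.99560486  4.69738387] [-0.70066071 -0.6878251  -0.02177319]
```

Gripped, with the opening at 11.5 mm. Turning clockwise in stages.

```bash
python3 -m pendant '[{"dx":0,"dy":0,"dz":0,"rx":0,"ry":0,"rz":0.12},{"dx":0,"dy":0,"dz":0,"rx":0,"ry":0,"rz":0.24},{"dx":0,"dy":0,"dz":0,"rx":0,"ry":0,"rz":0.36},{"dx":0,"dy":0,"dz":0,"rx":0,"ry":0,"rz":0.48},{"dx":0,"dy":0,"dz":0,"rx":0,"ry":0,"rz":0.6},{"dx":0,"dy":0,"dz":0,"rx":0,"ry":0,"rz":0.7},{"dx":0,"dy":0,"dz":0,"rx":0,"ry":0,"rz":0.7}]'
python3 -c "
from lib import *
s=r.state();print(s['wrist_force'],s['moment'])"
python3 -m pendant '[{"dx":0,"dy":0,"dz":0,"rx":0,"ry":0,"rz":0.1},{"dx":0,"dy":0,"dz":0,"rx":0,"ry":0,"rz":0.2},{"dx":0,"dy":0,"dz":0,"rx":0,"ry":0,"rz":0.2}]'
python3 -c "
from lib import *
s=r.state();print(s['wrist_force'],s['moment'])"
```

```text
clock: 44.55
ee_pos: [0.4663, 0.0297, 0.079]
eef_rot: [-3.14, 0.002, 0.694]
wrist_force: [0.5, -0.5, -3.1]
opening: 0.0115
[ 0.46598041 -0.50365167 -3.10506636] [-0.08177582 -0.16090128 -0.03902905]
clock: 44.8
ee_pos: [0.4662, 0.0298, 0.079]
eef_rot: [-3.14, 0.002, 0.536]
wrist_force: [0.4, -0.5, -5.4]
opening: 0.0113
[ 0.38079039 -0.46725387 -5.40786047] [-0.04561729 -0.32186063 -0.04261594]
```

```bash
python3 -m pendant '[{"dx":0,"dy":0,"dz":0,"rx":0,"ry":0,"rz":0.1},{"dx":0,"dy":0,"dz":0,"rx":0,"ry":0,"rz":0.2},{"dx":0,"dy":0,"dz":0,"rx":0,"ry":0,"rz":0.2}]'
python3 -c "
from lib import *
s=r.state();print(s['wrist_force'],s['moment'])"
python3 -m pendant '[{"dx":0,"dy":0,"dz":0,"rx":0,"ry":0,"rz":0.1},{"dx":0,"dy":0,"dz":0,"rx":0,"ry":0,"rz":0.2},{"dx":0,"dy":0,"dz":0,"rx":0,"ry":0,"rz":0.2}]'
python3 -c "
from lib import *
s=r.state();print(s['wrist_force'],s['moment'])"
```

```text
clock: 45.05
ee_pos: [0.4661, 0.0298, 0.079]
eef_rot: [-3.141, 0.002, 0.381]
wrist_force: [1.2, -0.2, -4.5]
opening: 0.0116
[ 1.17496121 -0.15175833 -4.5480714 ] [ 0.09005393 -0.30444636  0.3758344 ]
clock: 45.3
ee_pos: [0.4655, 0.0296, 0.0791]
eef_rot: [3.141, 0.004, 0.228]
wrist_force: [-1.9, -4.3, -0.1]
opening: 0.0126
[-1.85853265 -4.30853488 -0.06225333] [-0.80799687  0.48540042  0.84917691]
```

Bottomed: the torque climbed to 0.85 N m from a yaw of about 0.43. I'll re-grip at that yaw before backing off.

```bash
python3 -m pendant '[{"dx":0,"dy":0,"dz":0,"rx":0,"ry":0,"rz":0},{"dx":0,"dy":0,"dz":0,"rx":0,"ry":0,"rz":0},{"dx":0,"dy":0,"dz":0,"rx":0,"ry":0,"rz":0},{"dx":0.001,"dy":0,"dz":0,"rx":0,"ry":-0.005,"rz":-0.25},{"dx":0.001,"dy":0,"dz":0,"rx":0,"ry":-0.005,"rz":-0.25},{"dx":0.001,"dy":0,"dz":0,"rx":0,"ry":-0.005,"rz":-0.25},{"dx":0.001,"dy":0,"dz":0,"rx":0,"ry":-0.005,"rz":-0.25},{"dx":0.001,"dy":0,"dz":0,"rx":0,"ry":-0.005,"rz":-0.25}]' 0.25
python3 -m pendant '[{"dx":0,"dy":0,"dz":0,"rx":0,"ry":0,"rz":0},{"dx":0,"dy":0,"dz":0,"rx":0,"ry":0,"rz":0},{"dx":0,"dy":0,"dz":0,"rx":0,"ry":0,"rz":0},{"dx":0,"dy":0,"dz":0,"rx":0,"ry":0,"rz":0},{"dx":0,"dy":0,"dz":0,"rx":0,"ry":0,"rz":0},{"dx":0,"dy":0,"dz":0,"rx":0,"ry":0,"rz":0},{"dx":0,"dy":0,"dz":0,"rx":0,"ry":0,"rz":0}]' 0 40
python3 -c "
from lib import *
s=r.state();print(s['wrist_force'],s['moment'])"
python3 -m pendant '[{"dx":0,"dy":0,"dz":0,"rx":0,"ry":0,"rz":0.06},{"dx":0,"dy":0,"dz":0,"rx":0,"ry":0,"rz":0.06}]'
python3 -c "
from lib import *
s=r.state();print(s['wrist_force'],s['moment'])"
```

```text
clock: 45.97
ee_pos: [0.466, 0.0298, 0.0791]
eef_rot: [-3.141, 0.007, 0.422]
wrist_force: [-1.2, -0.7, -0.1]
opening: 0.024
clock: 46.55
ee_pos: [0.466, 0.0298, 0.0791]
eef_rot: [-3.141, 0.007, 0.422]
wrist_force: [0.2, -0.9, 1.0]
opening: 0.0114
[ 0.18545891 -0.88361887  0.97093439] [-0.09295828  0.01723264  0.02323016]
clock: 46.72
ee_pos: [0.466, 0.0298, 0.0791]
eef_rot: [-3.141, 0.008, 0.374]
wrist_force: [0.4, -0.3, -0.8]
opening: 0.0116
[ 0.41034827 -0.32997226 -0.78696025] [0.00916794 0.06908144 0.45123121]
```

The bottom is at yaw ≈ 0.41, with zero moment at 0.422 and 0.45 N m at 0.374. The target yaw is 1.98.

```bash
python3 -m pendant '[{"dx":0,"dy":0,"dz":0,"rx":0,"ry":-0.01,"rz":-0.12},{"dx":0,"dy":0,"dz":0,"rx":0,"ry":-0.01,"rz":-0.24},{"dx":0,"dy":0,"dz":0,"rx":0,"ry":-0.01,"rz":-0.36},{"dx":0,"dy":0,"dz":0,"rx":0,"ry":-0.01,"rz":-0.48},{"dx":0,"dy":0,"dz":0,"rx":0,"ry":-0.01,"rz":-0.6},{"dx":0,"dy":0,"dz":0,"rx":0,"ry":-0.01,"rz":-0.72},{"dx":0,"dy":0,"dz":0,"rx":0,"ry":-0.01,"rz":-0.84},{"dx":0,"dy":0,"dz":0,"rx":0,"ry":-0.01,"rz":-0.96},{"dx":0,"dy":0,"dz":0,"rx":0,"ry":-0.01,"rz":-1},{"dx":0,"dy":0,"dz":0,"rx":0,"ry":-0.01,"rz":-1}]'
python3 -c "
from lib import *
s=r.state();print(s['wrist_force'],s['moment'])"
python3 -m pendant '[{"dx":0,"dy":0,"dz":0,"rx":0,"ry":0,"rz":-0.12},{"dx":0,"dy":0,"dz":0,"rx":0,"ry":0,"rz":-0.24},{"dx":0,"dy":0,"dz":0,"rx":0,"ry":0,"rz":-0.36},{"dx":0,"dy":0,"dz":0,"rx":0,"ry":0,"rz":-0.48},{"dx":0,"dy":0,"dz":0,"rx":0,"ry":0,"rz":-0.6},{"dx":0,"dy":0,"dz":0,"rx":0,"ry":0,"rz":-0.72},{"dx":0,"dy":0,"dz":0,"rx":0,"ry":0,"rz":-0.84},{"dx":0,"dy":0,"dz":0,"rx":0,"ry":0,"rz":-0.96},{"dx":0,"dy":0,"dz":0,"rx":0,"ry":0,"rz":-0.96}]'
python3 -c "
from lib import *
s=r.state();print(s['wrist_force'],s['moment'],s['eef_rot'])"
```

```text
clock: 47.55
ee_pos: [0.4663, 0.0294, 0.0792]
eef_rot: [-3.134, 0.012, 1.162]
wrist_force: [0.8, -4.2, -0.4]
opening: 0.0114
[ 0.77627    -4.18850379 -0.44930296] [-0.81919208 -0.32284017  0.07580149]
clock: 48.3
ee_pos: [0.4667, 0.0294, 0.0792]
eef_rot: [-3.128, 0.004, 1.919]
wrist_force: [2.4, -1.7, -2.8]
opening: 0.0113
[ 2.42731114 -1.68111986 -2.843768  ] [-0.36755763 -0.75768101  0.05942639] [-3.12825645  0.00376554  1.91886522]
```

```bash
python3 -m pendant '[{"dx":0,"dy":0,"dz":0,"rx":0,"ry":0,"rz":-0.08},{"dx":0,"dy":0,"dz":0,"rx":0,"ry":0,"rz":-0.08},{"dx":0,"dy":0,"dz":0,"rx":0,"ry":0,"rz":-0.08},{"dx":0,"dy":0,"dz":0,"rx":0,"ry":0,"rz":-0.08}]'
python3 -m pendant '[{"dx":0,"dy":0,"dz":0,"rx":0,"ry":0,"rz":0},{"dx":0,"dy":0,"dz":0,"rx":0,"ry":0,"rz":0},{"dx":0,"dy":0,"dz":0,"rx":0,"ry":0,"rz":0},{"dx":0,"dy":0,"dz":0,"rx":0,"ry":0,"rz":0},{"dx":0,"dy":0,"dz":0,"rx":0,"ry":0,"rz":0},{"dx":0,"dy":0,"dz":-0.04,"rx":0,"ry":0,"rz":0},{"dx":0,"dy":0,"dz":-0.1,"rx":0,"ry":0,"rz":0},{"dx":0,"dy":0,"dz":-0.17,"rx":0,"ry":0,"rz":0},{"dx":0,"dy":0,"dz":-0.24,"rx":0,"ry":0,"rz":0},{"dx":0,"dy":0,"dz":-0.31,"rx":0,"ry":0,"rz":0},{"dx":0,"dy":0,"dz":-0.36,"rx":0,"ry":0,"rz":0}]' 0.5
python3 -m pendant '[{"dx":-0.2,"dy":0.1,"dz":0,"rx":0,"ry":0,"rz":0},{"dx":-0.2,"dy":0.1,"dz":0,"rx":0,"ry":0,"rz":0},{"dx":-0.2,"dy":0.1,"dz":0,"rx":0,"ry":0,"rz":0},{"dx":-0.2,"dy":0.1,"dz":0,"rx":0,"ry":0,"rz":0}]'
python3 - <<'E'
from lib import *
import pickle
s=r.state();c=get_calibration('wrist');pickle.dump((c,s),open('w8.pkl','wb'));im=camera('wrist');cv2.imwrite('pics/w8raw.png',im[:,:,::-1])
p=w2px([.4663,.0302,.107],c)[0]; print(p)
for n,xy,y0 in(("screw2",(.4524,-.0685),28.2),("screw1",(.4799,.1295),45.3)):
    q=hexfit(im,c,xy); print(n,np.round(q[0],4),q[1],q[2],"turned cw mod60",(y0-q[1])%60)
save('w8',im,None,1.4)
E
```

```text
clock: 48.63
ee_pos: [0.4668, 0.0294, 0.0792]
eef_rot: [-3.128, 0.003, 1.978]
wrist_force: [1.3, -1.3, -1.8]
opening: 0.0113
clock: 49.55
ee_pos: [0.469, 0.0309, 0.2622]
eef_rot: [-3.131, 0.004, 1.978]
wrist_force: [0.8, 0.2, -1.1]
opening: 0.0476
clock: 49.88
ee_pos: [0.5575, -0.0441, 0.2616]
eef_rot: [-3.131, 0.005, 1.976]
wrist_force: [-0.5, 0.1, -0.3]
opening: 0.0475
[223.41283675  94.3468251 ]
screw2 [ 0.452  -0.0689] 25.0 [18.8 18.7 18.9] turned cw mod60 3.1999999999999993
screw1 [0.4796 0.1294] 27.0 [19.5 18.9 19.5] turned cw mod60 18.299999999999997
```

View pics/w8.png

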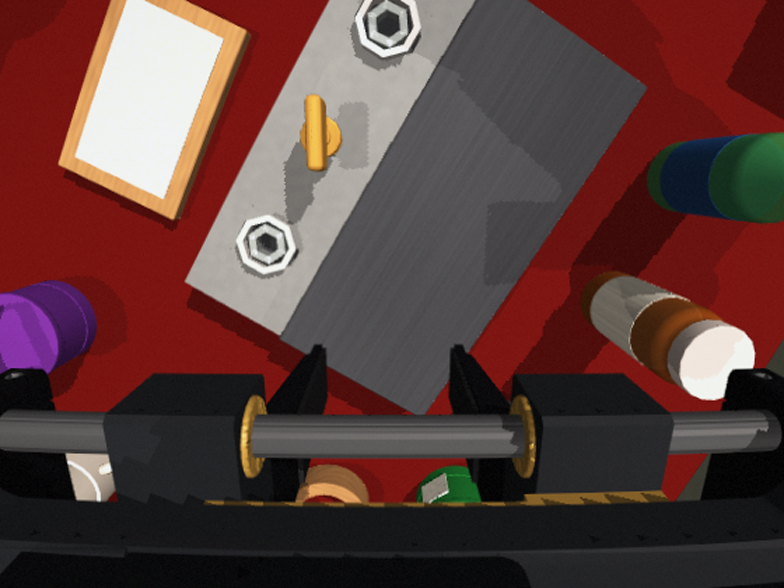

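The wing lies along the tool's yaw (1.978), which is a quarter turn from the bottom. One last overall look before handing in.

```bash
python3 -m pendant '[{"dx":0,"dy":0,"dz":-0.1,"rx":0,"ry":0,"rz":0},{"dx":0,"dy":0,"dz":-0.1,"rx":0,"ry":0,"rz":0},{"dx":0,"dy":0,"dz":-0.1,"rx":0,"ry":0,"rz":0}]'
python3 - <<'E'
from lib import *
save('s9',camera('scene'),None,1.4)
E
```

```text
clock: 50.18
ee_pos: [0.5563, -0.0418, 0.3139]
eef_rot: [-3.134, 0.006, 1.976]
wrist_force: [-0.8, 0.5, -0.0]
opening: 0.0476
```

View pics/s9.png

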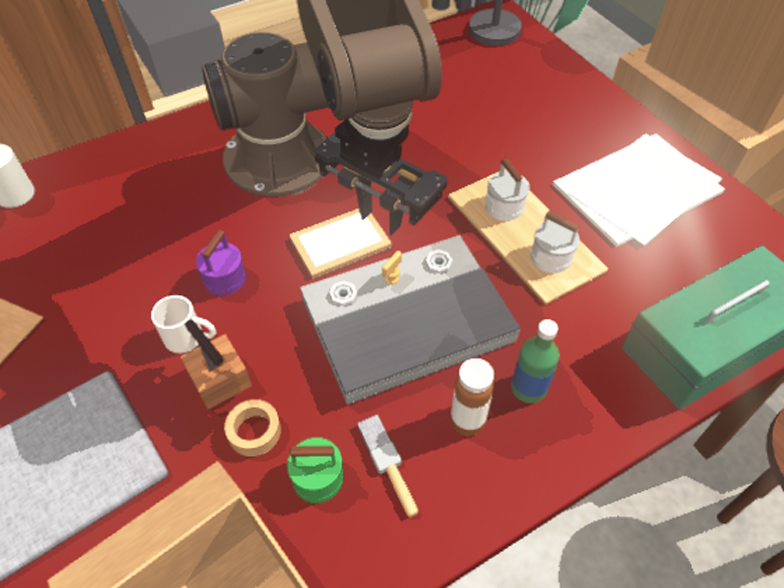

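Both pots stand upright on the board, the key is down in its block, the bystanders are undisturbed and the arm is clear. Handing in.

```bash
python3 -c "
from cell import workorder
print(workorder.close_job())"
```

```text
the job is handed in; nothing more can be done
None
```

I completed every step of the task and handed the job in at about 50 s on the robot's clock. It reported no verdict.

- **Pots:** Two pots were present. Both were lifted by their handles and set down on the board, with contact forces up to about 12 N. The first grip missed because I lifted before the fingers had closed. The pot had not moved and the retry worked.
- **Cap screws:** The key went fully home in each socket, with the tool at 138 mm, where the tip should meet the floor. I turned the right screw first, then the left, until torque levelled off at about 0.75 N m, well above the 0.1 N m friction. The key then went back to its block floor.
- **Thumbscrew:** It bottomed at a tool yaw of about 0.41 rad. I backed it off to 1.98 rad, a quarter turn, and the wrist picture shows the wing at that angle.
- **Last checks:** The final scene picture shows both pots upright on the board, the key standing in its block, the other objects where they were and the gripper clear.
- **Disagreement:** A rough, slanted camera reading of the hex sockets gave turns of about 1.1 rad (right) and 1.37 rad (left). The tool itself turned about 1.4 and 1.65 rad. I put the gap down to rotational play, grip slip and the viewing angle. I relied on the torque at the stops and did not confirm the final screw angles separately.

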